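# Close and clip the mending tub

## Robot

A 6-joint arm with a two-finger parallel gripper is mounted at the origin on a cart in front of the work surface, level with it; the furniture and walls round the work are solid. World frame = base frame: x ahead of the robot, y to its left, z up, the work surface at z = 0. Lengths are in mm, angles in rad, forces in N, time in s.
With the tool pointing down it reaches from about 275 to 750 mm from the base axis. Payload 10.2 kg.
Tool frame: the origin (TCP) lies between the finger pads; the fingertips stand 17 mm ahead of it and the grasp point (between the pads) lies 2 mm behind it; y points along the fingers, x is the direction in which the jaws open and shut, and the axes are right-handed (so a half turn about y gives the same grasp; the last joint's range is limited). The gripper opens to 85 mm and grips with 20 to 120 N. Pads are 22 mm wide; open, the fingers measure 114 mm over their backs; the gripper's body (76 mm by 85 mm) begins 54 mm behind the grasp point. The pads swing forward as they close: fully open they stand 13 mm farther back than shut.
Start: joints at [-1.523, 0.313, 1.498, -0, 1.331, -0.223], TCP at [140.425, -505.877, 248.294] pointing down, gripper open.
Joint ranges: [-2.94, 2.94], [-0.97, 2.17], [0.19, 2.56], [-1.23, 4.37], [0.02, 3.11], [-2.88, 2.88]. Speed limits (rad/s): [2.39, 2.39, 3.01, 3.14, 3.14, 3.14].

## Interface

Orientations are given as a unit quaternion [w, x, y, z].
In Python, from rig import ctrl gives the robot as it stands.
- The arm moves only by the tool jog_arm, never from a script. Its argument "targets" is a list of rows, each an object with "offset": the shift along the tool's x, y, z in m, a list of three; "yaw": the turn about the tool's y in rad. In form: [{"offset": [dx, dy, dz], "yaw": yaw}, ...]. A call has 1 to 12 rows; each row is the pose to reach, as a shift and turn from the pose measured when the call began, along the tool's axes at that moment; what a row does not reach only later rows make up. A row lasts 1/12 s, in which the tool goes at most 41.7 mm and 7.16 degrees, less where a joint would pass 70% of its speed; a pose out of reach is approached as far as the arm can. A call with a gripper value outside its range is refused whole. "fingers" is the finger opening in m, from 0 to 0.0854, set as the call begins (left out, the last holds). The fingers move at their own pace and stop on an object; "grip_force" is the grip in N (left out, the last holds). Time passes only in rows, so rows that repeat a pose let the fingers close. It gives the time, the measured TCP pose, the force and the opening at its end, in the units of the state.
- ctrl.sense(): the state, without advancing time (a new reading comes with each control period).
- ctrl.capture(name): name is "scene" or "top" or "wrist"; returns a dict with "img" (384x512x3 uint8, red, green, blue), "intrinsics" (3x3 intrinsics, pixels), "T" (4x4, takes a point from camera to world coordinates); the wrist camera has in their place "mount" (4x4, takes a point from camera to tool coordinates, whose origin is the TCP and whose axes are the tool frame's). Camera axes: x right, y up, looking along -z (the intrinsics and any distortion apply to the point x, -y, -z); pixel columns grow to the right and rows downward; lengths in mm; the calibration is good to about 2 mm. A picture is of the moment at which its call begins: read the wrist's pose just before it. There is no depth.
- ctrl.finish_job(): hands the job in, once; it reports no verdict.
Trained networks look in the newest picture that a camera, given by its name, has taken for a name from the list of things; names that differ only in an ending like _2 or _b are one class to them, and where a whole thing is asked for, a point or a joint stands for the part that bears it (a point fixed in the world has none). Each returns a list of dicts, best first, with "score" (0 to 1); they miss things now and then, are a little off and sometimes report something else, mostly with a low value. They report only what shows in the picture. A call takes as long as a camera call. They do not tell look-alikes from the thing itself.
- ctrl.boxes_of(camera, target): "box" ([left, top, right, bottom] in pixels, round what is visible of it).
- ctrl.regions_of(camera, target): "region" (384x512 bool, what is visible of it) and "box" ([left, top, right, bottom] in pixels, round what is visible of it).
The state is a dict: "time_s": time; "joints": joint angles; "dq": joint speeds; "tau": joint torques, N m; "eef_pos": TCP position; "ee_rot": TCP orientation; "force": force on the tool from outside, world axes, zero at the start; "wrist_torque": the same for the moment, N m; "grip_width": opening from 0.0 (shut) to 1.0 (fully open).
Only numpy, scipy, OpenCV 4.12 (cv2) and the standard library are available. Lean on these libraries where they do the work, as an engineer would, in place of code of your own. Each camera call takes 0.05 s, during which the arm holds its last target.

## Task

Close up the mending tub so that it can be carried by its lid: press down the outer tail of both orange clips so that their tongues tip right up out of the way, set the loose lid on the rim so that it sits fully home and level, then fold both tongues inward and press them all the way down onto the lid. Set the lid down in place rather than dropping it, do not shove or tip the tub, and leave the lint roller, the bottle and the tape roll around it undisturbed.

Things in the scene. Friction and masses are not known exactly. Their poses are not given: they have to be found in the camera images.
- tub: Loose open slate-blue tub, about 0.75 kg; low contents. Origin: centre of its underside, z up, long side along y. Rim 130 (x) x 180 (y) mm outside, top at z = 90 mm; mouth 112 x 162 mm, corners rounded. A orange rocker clip at the middle of each short end, between two lugs (x = +-30, up to 99 mm high). Lid fully home: its origin at tub (0, 0, 80) mm, lid y along tub y, either way round.
- lid: Loose navy lid, about 0.17 kg, lying right way up on its skirt. Origin: centre of the skirt's underside, z up, long side along y. Flange 124 (x) x 172 (y) mm, z = 10 to 15 mm; raised panel 92 x 128, top at 18 mm. The skirt tapers from 107 x 157 mm at the flange (2.5 mm play all round in the mouth) to 102 x 152 mm at its foot.
- lid_grip (a point): Middle of the lid's carrying handle, 41 mm above the lid's origin, axes as the lid's: a bar along y, 14 mm wide (x), 90 mm long, 10 mm high (z = 36 to 46 mm of the lid), on a post at each end, open below its middle. Pinch it across x.
- clip_a_pivot (a point): Middle of clip_a's hinge line, at tub (0, 97, 94) mm, axes as the tub's (fixed to the tub, does not turn with the clip). The clip turns about the tub's x; inward is the tub's -y, outward +y.
- clip_b_pivot (a point): Middle of clip_b's hinge line, at tub (0, -97, 94) mm, axes as the tub's; inward is the tub's +y, outward -y.
- clip_a (a joint): Orange rocker clip at the tub's +y end, 50 mm wide. 0 = shut: tongue 27 mm long points inward, level, top 6 mm above the pivot, 0.8 mm over a seated lid's flange; tail 31 mm long points outward, 30 deg up. Grows (rad) as the tail is pressed down and the tongue tips up; stop at 1.45 (tongue near upright, tail 53 deg down). Clear of the lid above 1.1. Stays where left (0.03 N m friction).
- clip_b (a joint): The same clip at the tub's -y end: 0 = shut, up to 1.45 rad as its tail is pressed down and its tongue tips up. To shut either clip, first push the upright tongue inward from outside, then press it down onto the lid.
- lint_roller: Lint roller lying on its side between tub and lid, 228 mm long along its y, 52 mm across; origin at the centre of its underside. Bystander.
- stain_lifter: Pale bottle with a blue cap, 40 x 58 mm, 150 mm tall, standing close behind the long side of the tub; origin at the centre of its underside. Bystander.
- tape_roll: Roll of brown tape lying flat, 96 mm across, 48 mm high, behind the lid; origin at the centre of its underside. Bystander.
Mind the look-alikes: they are no part of the job. Of the things like the lid, leave any that is turquoise; of the rest the larger one is meant.

How it is judged (in metres and radians):
On the way, in this order (a step that is already met when the one before it is completed fails the run):
1. both clips tipped up clear of the rim (each joint above 1.1 rad) (value of joint each of clip_a, clip_b above 1.1 rad), for 0.2 s.
2. the lid sits fully home and level in the rim and is let go (x of lid in the frame of tub between -0.005 and 0.005 m and y of lid in the frame of tub between -0.005 and 0.005 m and z of lid in the frame of tub between 0.076 and 0.083 m and angle between the z axis of lid and the z axis of tub, either way round below 0.035 rad and contact force between the fingers and lid below 0.3 N), for 0.2 s.
At the end, for the whole second after the job is handed in: The lid is seated on the tub (its origin within 5 mm of the tub's axis in x and y, 76 to 83 mm above the tub's origin, level with the tub within 0.035 rad), both clips are shut over it (joint below 0.1 rad), the tub stands upright on the worktop within 0.03 rad, and all is released and at rest (all of step 2 and value of joint each of clip_a, clip_b below 0.1 rad and angle between tub's own z axis and vertical below 0.03 rad and linear speed of each of lid, tub below 0.02 m/s); the robot touches nothing.
It fails at once if the lid is dropped (falls free, faster than 0.45 m/s) (contact force between the fingers and lid below 0.01 N and linear speed of lid above 0.45 m/s).
It fails at once if the tub is shoved more than 40 mm or tipped more than 0.25 rad (distance of tub from where it was at the start of the episode above 0.04 m or angle between tub's own z axis and vertical above 0.25 rad).
It fails at once if the lint roller is moved more than 30 mm (distance of lint_roller from where it was at the start of the episode above 0.03 m).
It fails at once if the stain remover bottle is moved more than 30 mm or tipped (distance of stain_lifter from where it was at the start of the episode above 0.03 m or angle between stain_lifter's own z axis and vertical above 0.3 rad).
It fails at once if the roll of brown tape is moved more than 30 mm or tipped (distance of tape_roll from where it was at the start of the episode above 0.03 m or angle between tape_roll's own z axis and vertical above 0.3 rad).
It also fails if it takes over 67 s, if anything falls off the work surface, if the arm or the gripper's body presses on something with over 40 N, if the wrist force passes 120 N, or if a joint passes its speed limit or range.

## Working session

There is one attempt and no reset: what is moved stays moved. The work goes in short steps, Python scripts to look and compute and a tool call to move; the robot and the scene stay as the last step left them, time stands still between calls to the robot, and variables do not carry over. Pictures are saved under pics/ and viewed, and the job is handed in when it is done.

Besides the shell and the picture viewer there is one more tool, called after "Request:" in YAML: its name, and indented under it one key for each argument. jog_arm: Moves the arm, as the interface text tells. Its arguments: {"type":"object","properties":{"targets":{"type":"array"},"fingers":{"type":"number"},"grip_force":{"type":"number"}},"required":["targets"]}

```bash
ls; mkdir -p pics; python3 - <<'E'
from rig import ctrl
import cv2
s=ctrl.sense(); print(s)
for n in ("scene","top"):
    c=ctrl.capture(n); cv2.imwrite(f"pics/{n}0.png",c["img"][:,:,::-1]); print(n,c["intrinsics"],c["T"],[k for k in c])
    for t in ("tub","lid","lid_grip","clip_a","clip_b","lint_roller","stain_lifter","tape_roll"):
        print(t,[(round(b["score"],2),[round(float(v)) for v in b["box"]]) for b in ctrl.boxes_of(n,t)])
E
```

```text
pics
{'time_s': 0.0, 'joints': array([-1.52341750e+00,  3.13454474e-01,  1.49839809e+00, -1.54610068e-05,
        1.33099877e+00, -2.23404289e-01]), 'dq': array([ 1.25508847e-03,  1.41487491e-03,  1.58882464e-04,  9.92705766e-05,
        1.18240005e-03, -5.49725391e-04]), 'tau': array([ 2.04844197e-03, -4.12269187e+01, -2.59737056e+01, -2.23324497e-05,
        4.23566074e-03,  1.48721261e-05]), 'eef_pos': array([ 140.40200538, -505.64763412,  247.74744913]), 'ee_rot': array([ 0.5632518 , -0.5625764 ,  0.42822387, -0.42764415]), 'force': array([ 0.71842471, -0.32529322,  0.99484933]), 'wrist_torque': array([-0.01807837, -0.04060859, -0.00221848]), 'grip_width': 1.0000666068281427}
scene [[382.98928754   0.         255.20600537]
 [  0.         382.98928754 189.7930911 ]
 [  0.           0.           1.        ]] [[-6.78334486e-01  4.25228486e-01 -5.99202019e-01 -7.12949487e+01]
 [-7.34535451e-01 -3.72605872e-01  5.67117743e-01  5.38272805e+02]
 [ 1.78884283e-02  8.24830649e-01  5.65096810e-01  6.40777731e+02]
 [ 0.00000000e+00  0.00000000e+00  0.00000000e+00  1.00000000e+00]] ['img', '
[... 783 characters left out ...]
3 -1.11673783e+01]
 [ 1.96193832e-03  1.06985278e-01  9.94258669e-01  1.23186588e+03]
 [ 0.00000000e+00  0.00000000e+00  0.00000000e+00  1.00000000e+00]] ['img', 'intrinsics', 'T']
tub [(0.81, [283, 177, 363, 226])]
lid [(0.95, [219, 216, 284, 275]), (0.9, [156, 199, 212, 239]), (0.87, [129, 159, 165, 188])]
lid_grip [(0.92, [127, 156, 169, 186]), (0.66, [155, 201, 214, 239]), (0.64, [219, 216, 282, 272])]
clip_a [(0.71, [277, 192, 298, 207]), (0.7, [338, 195, 362, 211])]
clip_b [(0.71, [277, 192, 298, 207]), (0.7, [338, 195, 362, 211])]
lint_roller [(0.95, [216, 188, 285, 203])]
stain_lifter [(0.8, [304, 157, 329, 173])]
tape_roll [(0.72, [182, 160, 212, 189]), (0.66, [216, 186, 284, 202])]
```

```bash
python3 - <<'E'
import cv2
a=cv2.imread("pics/scene0.png");b=cv2.imread("pics/top0.png")
cv2.imwrite("pics/scene0c.png",cv2.resize(a[110:310,60:360],None,fx=2.66,fy=2.66,interpolation=cv2.INTER_CUBIC))
cv2.imwrite("pics/top0c.png",cv2.resize(b[140:290,115:375],None,fx=3,fy=3,interpolation=cv2.INTER_CUBIC))
E
```

```text
(no output)
```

View pics/scene0c.png

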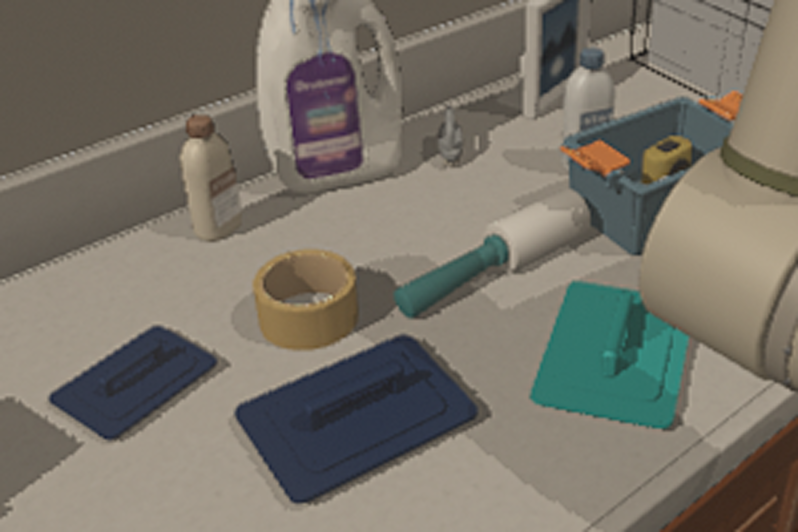

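View pics/top0c.png

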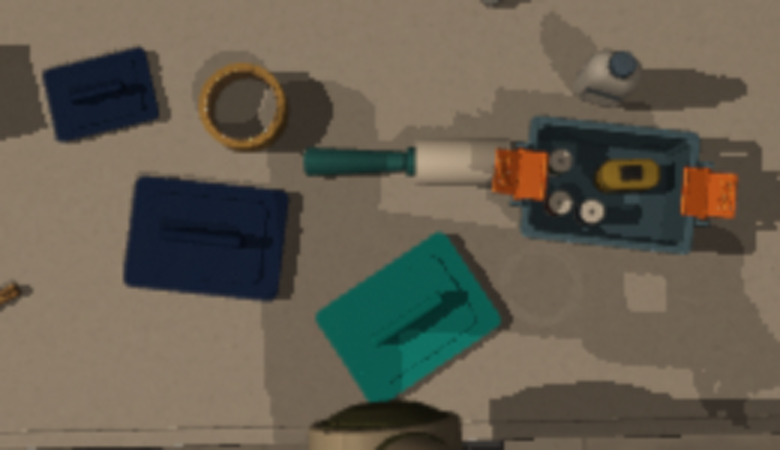

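View pics/top0.png

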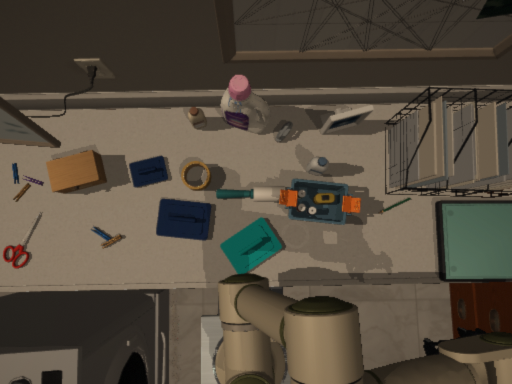

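Look-alikes for the lid (top view pixels) are the large navy one at (184,219), the small navy one at (148,171) and the turquoise one at (251,245). I choose the large navy one, and the close crop above shows it clearly as the larger. The tub is at (320,202), with clips at (288,199) and (350,203).

```bash
cat > h.py <<'E'
import numpy as np, cv2
from rig import ctrl
from scipy.spatial.transform import Rotation as R
def rot(s): q=s["ee_rot"]; return R.from_quat([q[1],q[2],q[3],q[0]]).as_matrix()
def cap(n):
    s=ctrl.sense(); c=ctrl.capture(n)
    if n=="wrist":
        T=np.eye(4); T[:3,:3]=rot(s); T[:3,3]=s["eef_pos"]; c["T"]=T@c["mount"]
    return c
def save(c,f,crop=None,k=1):
    im=c["img"][:,:,::-1]
    if crop: im=im[crop[1]:crop[3],crop[0]:crop[2]]
    cv2.imwrite(f"pics/{f}.png",cv2.resize(np.ascontiguousarray(im),None,fx=k,fy=k,interpolation=cv2.INTER_CUBIC))
def ray(c,uv,z):
    uv=np.atleast_2d(np.asarray(uv,float)); K=c["intrinsics"]
    d=np.c_[(uv[:,0]-K[0,2])/K[0,0],-(uv[:,1]-K[1,2])/K[1,1],-np.ones(len(uv))]@c["T"][:3,:3].T
    o=c["T"][:3,3]; return o+d*((z-o[2])/d[:,2])[:,None]
def proj(c,P):
    P=np.atleast_2d(P); K=c["intrinsics"]; q=(P-c["T"][:3,3])@c["T"][:3,:3]
    return np.c_[K[0,0]*q[:,0]/-q[:,2]+K[0,2],K[1,1]*-q[:,1]/-q[:,2]+K[1,2]]
def st():
    s=ctrl.sense(); M=rot(s); print("t",round(s["time_s"],2),"pos",s["eef_pos"].round(1),"F",s["force"].round(1),"g",round(s["grip_width"],3)); print("toolaxes x,y,z:",M.T.round(3).tolist()); return s
def go(target,yawx=None):
    """offset in tool axes (m) to reach TCP world target mm; yaw so that tool x is along world angle yawx (mod pi)"""
    s=ctrl.sense(); M=rot(s); off=M.T@(np.array(target)-s["eef_pos"])/1000
    print("off",off.round(4),end=" ")
    if yawx is not None:
        cur=np.arctan2(M[1,0],M[0,0]); d=(yawx-cur+np.pi/2)%np.pi-np.pi/2
        # yaw about tool y (down): + turns world angle by sign of M[2,1]
        print("yaw",round(float(d*np.sign(M[2,1])),4),"j6",s["joints"][5].round(2),end="")
    print()
E
python3 - <<'E'
from h import *
import sys
print(ctrl.capture("wrist")["mount"], )
c=cap("top")
for t,z in (("tub",90),("lid",12),("lint_roller",26),("stain_lifter",0),("tape_roll",48),("clip_a",97)):
    for r in ctrl.regions_of("top",t)[:3]:
        m=r["region"].astype(np.uint8); cn=max(cv2.findContours(m,0,2)[0],key=len)[:,0]
        P=ray(c,cn,z)[:,:2].astype(np.float32); print(t,round(r["score"],2),[np.round(v,1) for v in cv2.minAreaRect(P)])
st()
save(cap("wrist"),"w0")
E
```

```text
[[ 9.99999860e-01  5.25810274e-04  5.27089434e-05  3.90087505e-01]
 [-1.06826889e-04  2.98829022e-01 -9.54306661e-01 -1.24961168e+02]
 [-5.17535209e-04  9.54306523e-01  2.98829037e-01  7.49030328e+01]
 [ 0.00000000e+00  0.00000000e+00  0.00000000e+00  1.00000000e+00]]
tub 0.57 [array([ 511.8, -228. ]), array([253.2, 129.9]), np.float64(82.5)]
lid 0.86 [array([632.3, 332.8]), array([ 90.2, 119.1]), np.float64(12.3)]
lid 0.79 [array([376.8, -12. ]), array([127.4, 179.2]), np.float64(32.5)]
lid 0.64 [array([469.1, 214.9]), array([176.6, 126. ]), np.float64(82.9)]
lint_roller 0.75 [array([547.9,  -9.2]), array([223.1,  50.2]), np.float64(88.9)]
lint_roller 0.63 [array([ 517. , -240.3]), array([269.5, 139.6]), np.float64(83.7)]
stain_lifter 0.91 [array([ 641.8, -243.1]), array([58.1, 76.5]), np.float64(43.6)]
tape_roll 0.91 [array([607.8, 164.4]), array([98.8, 90.4]), np.float64(44.5)]
clip_a 0.81 [array([ 501.7, -325.3]), array([55.9, 48.7]), np.float64(84.1)]
clip_a 0.61 [array([ 524.3, -129.1]), array([54.7, 51.8]), np.float64(82.4)]
t 1.3 pos [ 140.4 -505.9  248.3] F [-0. -0.  1.] g 1.004
toolaxes x,y,z: [[0.267, -0.964, -0.0], [0.0, 0.0, -1.0], [0.964, 0.267, 0.0]]
```

```bash
python3 - <<'E'
from h import *
go([513,-250,330],np.deg2rad(-6.6))
E
```

```text
off [-0.1469 -0.0817  0.4274] yaw -1.1848 j6 -0.22
```

Request:
jog_arm:
  targets:
    - {"offset": [-0.147,-0.082,0.427],"yaw": -1.185}
    - {"offset": [-0.147,-0.082,0.427],"yaw": -1.185}
    - {"offset": [-0.147,-0.082,0.427],"yaw": -1.185}
    - {"offset": [-0.147,-0.082,0.427],"yaw": -1.185}
    - {"offset": [-0.147,-0.082,0.427],"yaw": -1.185}
    - {"offset": [-0.147,-0.082,0.427],"yaw": -1.185}
    - {"offset": [-0.147,-0.082,0.427],"yaw": -1.185}
    - {"offset": [-0.147,-0.082,0.427],"yaw": -1.185}
    - {"offset": [-0.147,-0.082,0.427],"yaw": -1.185}
    - {"offset": [-0.147,-0.082,0.427],"yaw": -1.185}
    - {"offset": [-0.147,-0.082,0.427],"yaw": -1.185}
    - {"offset": [-0.147,-0.082,0.427],"yaw": -1.185}
  fingers: 0

```text
time_s: 2.35
eef_pos: [516.7, -245.9, 331.2]
ee_rot: [0.706, -0.706, 0.038, -0.039]
force: [-0.5, 0.2, 0.4]
grip_width: -0.004
```

```bash
python3 - <<'E'
from h import *
st()
c=cap("wrist"); save(c,"w1"); np.save("w1.npy",c["T"]); print(c["intrinsics"])
a=-6.6*np.pi/180; 
for t in("tub","clip_a"):
  for r in ctrl.regions_of("wrist",t)[:3]:
    m=r["region"].astype(np.uint8); cn=max(cv2.findContours(m,0,2)[0],key=len)[:,0]
    P=ray(c,cn,90 if t=="tub" else 97)[:,:2].astype(np.float32); print(t,round(r["score"],2),r["box"],[np.round(v,1) for v in cv2.minAreaRect(P)])
E
```

```text
t 2.35 pos [ 516.7 -245.9  331.2] F [-0.5  0.2  0.4] g -0.004
toolaxes x,y,z: [[0.994, -0.109, 0.003], [0.003, 0.0, -1.0], [0.109, 0.994, 0.0]]
[[323.37556255   0.         256.00551784]
 [  0.         323.37556255 191.59641907]
 [  0.           0.           1.        ]]
tub 0.74 [193.1, 15.7, 316.4, 245.8] [array([ 512.3, -227.5]), array([259.9, 131.4]), np.float64(82.6)]
clip_a 0.74 [226.8, 211.2, 270.7, 246.8] [array([ 499.4, -325.9]), array([50.9, 51.7]), np.float64(83.7)]
clip_a 0.7 [228.0, 14.9, 276.1, 79.7] [array([ 524.9, -128.9]), array([57.6, 53.3]), np.float64(82.3)]
```

View pics/w1.png

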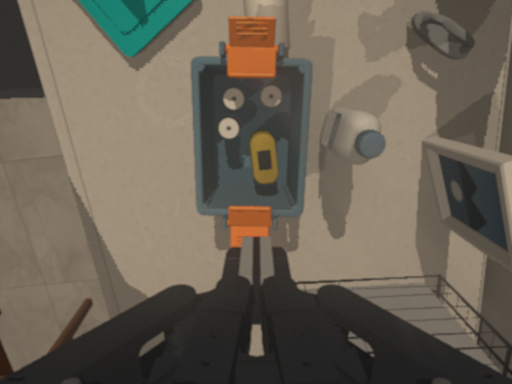

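```bash
cat >> h.py <<'E'
def tubpts(x,y,a):
    c,s=np.cos(a),np.sin(a)
    rim=[[-65,-90,90],[65,-90,90],[65,90,90],[-65,90,90]]; mouth=[[-56,-81,90],[56,-81,90],[56,81,90],[-56,81,90]]
    f=lambda L:np.array([[x+c*p[0]-s*p[1],y+s*p[0]+c*p[1],p[2]] for p in np.array(L,float)])
    return f
RIM=[[-65,-90,90],[65,-90,90],[65,90,90],[-65,90,90]]; MOUTH=[[-56,-81,90],[56,-81,90],[56,81,90],[-56,81,90]]
E
cat > fit.py <<'E'
from h import *
c=cap("wrist"); np.save("c.npy",c,allow_pickle=True)
def ov(x,y,ad,f,crop=(170,0,330,260),k=3):
    fn=tubpts(x,y,np.deg2rad(ad)); im=np.ascontiguousarray(c["img"][:,:,::-1][crop[1]:crop[3],crop[0]:crop[2]])
    im=cv2.resize(im,None,fx=k,fy=k,interpolation=cv2.INTER_CUBIC)
    for L,col in((RIM,(0,255,0)),(MOUTH,(0,255,255)),([[-25,97,94],[25,97,94]],(255,0,255)),([[-25,-97,94],[25,-97,94]],(255,0,255))):
        p=(proj(c,fn(L))+.5-np.array(crop[:2]))*k-.5
        cv2.polylines(im,[p.round().astype(int)],True,col,1)
    cv2.imwrite(f"pics/{f}.png",im[:600*1] if im.shape[0]<=600 else cv2.resize(im,None,fx=600/im.shape[0],fy=600/im.shape[0]))
import sys
ov(*map(float,sys.argv[1:4]),sys.argv[4])
E
python3 fit.py 512.3 -227.5 -6.8 ov1
```

```text
(no output)
```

View pics/ov1.png

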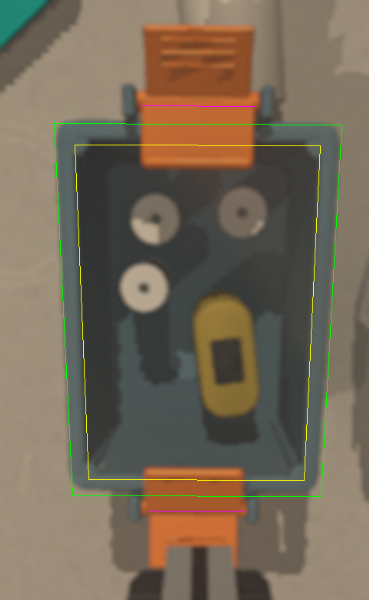

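```bash
cat >> h.py <<'E'
TUB=(512.0,-225.6,np.deg2rad(-6.8))
def tw(p,tub=TUB):
    x,y,a=tub; return np.array([x+np.cos(a)*p[0]-np.sin(a)*p[1],y+np.sin(a)*p[0]+np.cos(a)*p[1],p[2]])
E
python3 - <<'E'
from h import *
go(tw([0,-119,145]),TUB[2]); print(tw([0,-119,145]))
E
```

```text
off [-0.003   0.1849 -0.0942] yaw 0.0029 j6 -0.54
[ 497.90992777 -343.76289546  145.        ]
```

Request:
jog_arm:
  targets:
    - {"offset": [-0.003,0.1,-0.094],"yaw": 0.003}
    - {"offset": [-0.003,0.1,-0.094],"yaw": 0.003}
    - {"offset": [-0.003,0.1,-0.094],"yaw": 0.003}
    - {"offset": [-0.003,0.1,-0.094],"yaw": 0.003}
    - {"offset": [-0.003,0.185,-0.094],"yaw": 0.003}
    - {"offset": [-0.003,0.185,-0.094],"yaw": 0.003}
    - {"offset": [-0.003,0.185,-0.094],"yaw": 0.003}
    - {"offset": [-0.003,0.185,-0.094],"yaw": 0.003}
    - {"offset": [-0.003,0.185,-0.094],"yaw": 0.003}

```text
time_s: 3.3
eef_pos: [498.4, -344.5, 147.8]
ee_rot: [-0.705, 0.707, -0.041, 0.043]
force: [1.3, -0.3, 0.6]
grip_width: -0.005
```

```bash
python3 - <<'E'
from h import *
st(); go(tw([0,-119,145]),TUB[2])
save(cap("wrist"),"w2")
E
```

```text
t 3.3 pos [ 498.4 -344.5  147.8] F [ 1.3 -0.3  0.6] g -0.005
toolaxes x,y,z: [[0.993, -0.119, 0.002], [0.002, -0.002, -1.0], [0.119, 0.993, -0.002]]
off [-0.0006  0.0028  0.0007] yaw -0.0006 j6 -0.68
```

View pics/w2.png

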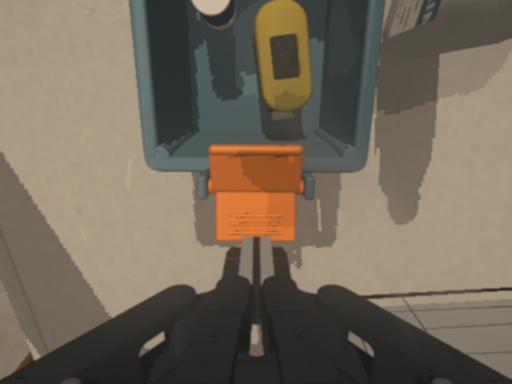

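```bash
python3 - <<'E'
from h import *
c=cap("wrist")
im=c["img"]
cv2.imwrite("pics/w2c.png",cv2.resize(np.ascontiguousarray(im[120:290,130:380,::-1]),None,fx=3.2,fy=3.2,interpolation=cv2.INTER_CUBIC))
s=ctrl.sense();M=rot(s)
for dz in(0,4,8,11):
  for dy in (17,10): print(dy,dz,proj(c,s["eef_pos"]+M@np.array([0,dy,dz])).round(1))
for p in([25,-90,90],[-65,-90,90],[65,-90,90],[25,-97,94],[25,-124,110],[25,-124,113],[0,-70,94],[30,-97,99]): print(p,proj(c,tw(p)).round(1))
E
```

```text
17 0 [[258.5 251.7]]
10 0 [[258.6 258.8]]
17 4 [[258.5 244.2]]
10 4 [[258.6 251.1]]
17 8 [[258.5 236.7]]
10 8 [[258.6 243.3]]
17 11 [[258.5 231. ]]
10 11 [[258.6 237.3]]
[25, -90, 90] [[299.1 172.2]]
[-65, -90, 90] [[144.5 172.4]]
[65, -90, 90] [[367.7 172.1]]
[25, -97, 94] [[299.5 185.7]]
[25, -124, 110] [[301.4 240.5]]
[25, -124, 113] [[302.1 242.9]]
[0, -70, 94] [[256.2 138.9]]
[30, -97, 99] [[309.6 188.2]]
```

View pics/w2c.png

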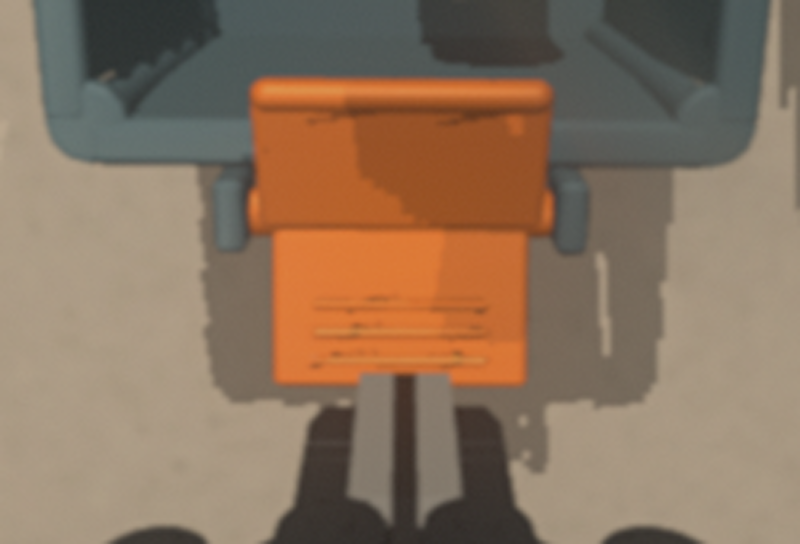

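Request:
jog_arm:
  targets:
    - {"offset": [0,0.012,0.003],"yaw": 0}
    - {"offset": [0,0.018,0.003],"yaw": 0}
    - {"offset": [0,0.023,0.003],"yaw": 0}
    - {"offset": [0,0.028,0.003],"yaw": 0}
    - {"offset": [0,0.033,0.003],"yaw": 0}

```text
time_s: 3.82
eef_pos: [499.4, -341.9, 115.4]
ee_rot: [-0.704, 0.707, -0.041, 0.043]
force: [-0.2, -0.5, 0.4]
grip_width: -0.001
```

Request:
jog_arm:
  targets:
    - {"offset": [0,0.004,0.0],"yaw": 0}
    - {"offset": [0,0.008,0.0],"yaw": 0}
    - {"offset": [0,0.01,0.0],"yaw": 0}

```text
time_s: 4.07
eef_pos: [499.5, -342.0, 105.1]
ee_rot: [-0.704, 0.707, -0.041, 0.043]
force: [0.4, -0.6, 2.6]
grip_width: 0.002
```

```bash
python3 - <<'E'
from h import *
s=st(); print((rot(s)))
save(cap("wrist"),"w3",(130,120,380,290),3.2)
E
```

```text
t 4.07 pos [ 499.5 -342.   105.1] F [ 0.4 -0.6  2.6] g 0.002
toolaxes x,y,z: [[0.993, -0.119, 0.004], [0.004, -0.004, -1.0], [0.119, 0.993, -0.004]]
[[ 0.99292562  0.00357693  0.11868413]
 [-0.11866884 -0.00421924  0.99292492]
 [ 0.00405238 -0.9999847  -0.00376492]]
```

View pics/w3.png

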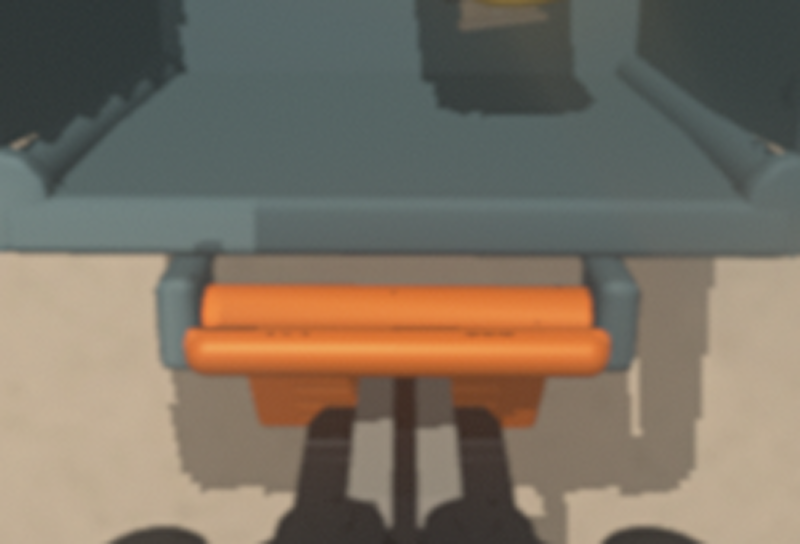

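Request:
jog_arm:
  targets:
    - {"offset": [0,0.0025,0.0],"yaw": 0}
    - {"offset": [0,0.005,0.0],"yaw": 0}
    - {"offset": [0,0.006,0.0],"yaw": 0}

```text
time_s: 4.37
eef_pos: [499.6, -342.4, 99.0]
ee_rot: [-0.704, 0.708, -0.04, 0.044]
force: [-0.8, -2.1, 6.3]
grip_width: 0.001
```

```bash
python3 - <<'E'
from h import *
s=st()
c=cap("wrist");save(c,"w4",(130,120,380,290),3.2)
for th in (1.1,1.2,1.3,1.4,1.45):
    ys=[]
    for h in(0,6):
        r=np.array([27*np.cos(th)-h*np.sin(th),27*np.sin(th)+h*np.cos(th)])
        ys.append(((proj(c,tw([0,-97+r[0],94+r[1]]))[0,1]-120)*3.2).round())
    print(th,ys)
E
```

```text
t 4.37 pos [ 499.6 -342.4   99. ] F [-0.8 -2.1  6.3] g 0.001
toolaxes x,y,z: [[0.993, -0.119, 0.005], [0.004, -0.005, -1.0], [0.119, 0.993, -0.005]]
1.1 [np.float64(313.0), np.float64(368.0)]
1.2 [np.float64(338.0), np.float64(393.0)]
1.3 [np.float64(363.0), np.float64(417.0)]
1.4 [np.float64(387.0), np.float64(440.0)]
1.45 [np.float64(399.0), np.float64(450.0)]
```

View pics/w4.png

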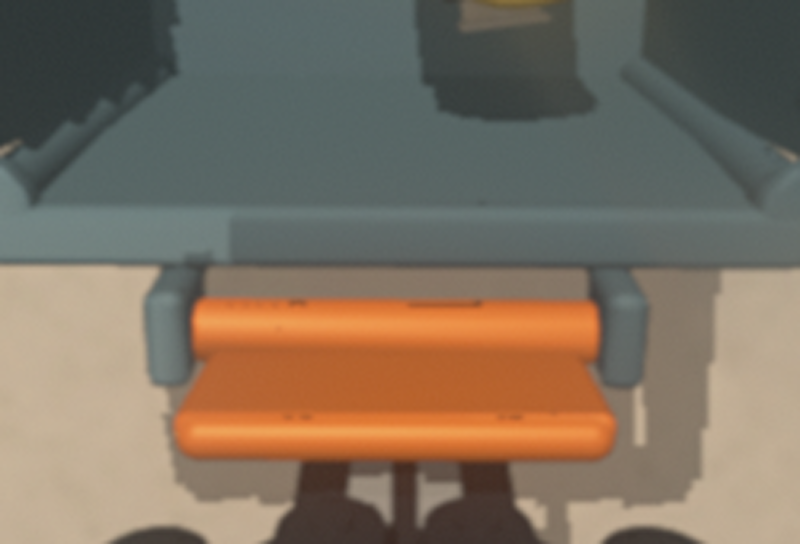

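Request:
jog_arm:
  targets:
    - {"offset": [0,-0.04,-0.002],"yaw": 0}
    - {"offset": [0,-0.075,-0.002],"yaw": 0}
    - {"offset": [0,-0.075,-0.002],"yaw": 0}

```text
time_s: 4.67
eef_pos: [500.8, -345.6, 180.7]
ee_rot: [-0.702, 0.71, -0.038, 0.046]
force: [0.1, 0.3, 0.6]
grip_width: 0.001
```

```bash
python3 - <<'E'
from h import *
s=st()
go(tw([0,117,155]),TUB[2])
E
```

```text
t 4.67 pos [ 500.8 -345.6  180.7] F [0.1 0.3 0.6] g 0.001
toolaxes x,y,z: [[0.993, -0.118, 0.013], [0.011, -0.013, -1.0], [0.119, 0.993, -0.011]]
off [-0.0034  0.023   0.2377] yaw -0.0 j6 -0.68
```

Request:
jog_arm:
  targets:
    - {"offset": [-0.003,0.0,0.238],"yaw": 0}
    - {"offset": [-0.003,0.0,0.238],"yaw": 0}
    - {"offset": [-0.003,0.0,0.238],"yaw": 0}
    - {"offset": [-0.003,0.0,0.238],"yaw": 0}
    - {"offset": [-0.003,0.0,0.238],"yaw": 0}
    - {"offset": [-0.003,0.005,0.238],"yaw": 0}
    - {"offset": [-0.003,0.015,0.238],"yaw": 0}
    - {"offset": [-0.003,0.023,0.238],"yaw": 0}
    - {"offset": [-0.003,0.023,0.238],"yaw": 0}

```text
time_s: 5.42
eef_pos: [525.5, -109.3, 153.0]
ee_rot: [-0.702, 0.71, -0.039, 0.045]
force: [-1.0, 0.3, -0.8]
grip_width: 0.001
```

```bash
python3 - <<'E'
from h import *
s=st()
go(tw([0,117,155]),TUB[2])
c=cap("wrist");save(c,"w5",(130,150,380,320),3.2)
for p in([25,124,110],[-25,97,94],[65,90,90],[0,97,94]): print(p,proj(c,tw(p)).round(1))
E
```

```text
t 5.42 pos [ 525.5 -109.3  153. ] F [-1.   0.3 -0.8] g 0.001
toolaxes x,y,z: [[0.993, -0.118, 0.01], [0.008, -0.012, -1.0], [0.119, 0.993, -0.01]]
off [ 0.0004 -0.002  -0.0001] yaw -0.0001 j6 -0.3
[25, 124, 110] [[302.8 217.8]]
[-25, 97, 94] [[217.9 248. ]]
[65, 90, 90] [[357.3 254.1]]
[0, 97, 94] [[257.6 247.8]]
```

View pics/w5.png

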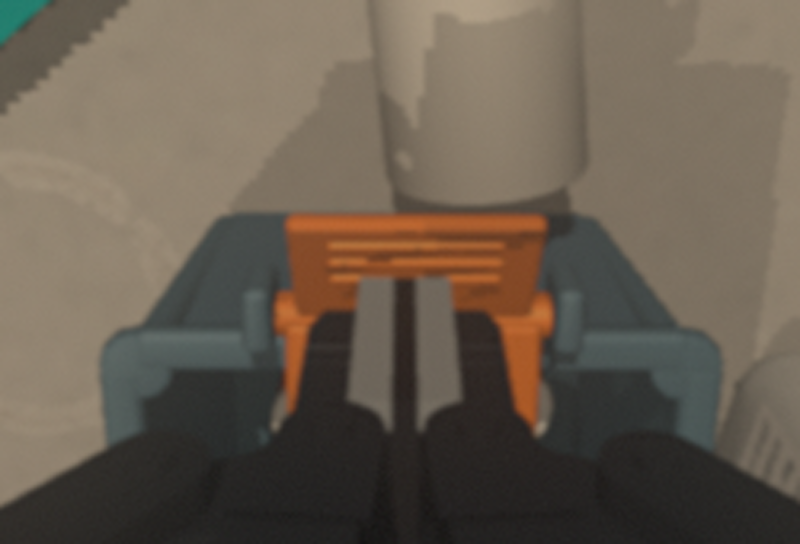

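Request:
jog_arm:
  targets:
    - {"offset": [0,0.012,0.0],"yaw": 0}
    - {"offset": [0,0.02,0.0],"yaw": 0}
    - {"offset": [0,0.026,0.0],"yaw": 0}
    - {"offset": [0,0.032,0.0],"yaw": 0}
    - {"offset": [0,0.038,0.0],"yaw": 0}
    - {"offset": [0,0.044,0.0],"yaw": 0}
    - {"offset": [0,0.047,0.0],"yaw": 0}

```text
time_s: 6.05
eef_pos: [526.4, -110.6, 106.5]
ee_rot: [-0.702, 0.71, -0.039, 0.046]
force: [-0.0, -0.3, 3.2]
grip_width: 0.0
```

```bash
python3 - <<'E'
from h import *
s=st()
go(tw([0,117,100]),TUB[2])
E
```

```text
t 6.05 pos [ 526.4 -110.6  106.5] F [-0.  -0.3  3.2] g 0.0
toolaxes x,y,z: [[0.993, -0.119, 0.011], [0.01, -0.012, -1.0], [0.12, 0.993, -0.011]]
off [-0.0007  0.0065  0.0012] yaw -0.001 j6 -0.3
```

Request:
jog_arm:
  targets:
    - {"offset": [0,0.003,0.001],"yaw": 0}
    - {"offset": [0,0.006,0.001],"yaw": 0}
    - {"offset": [0,0.0075,0.001],"yaw": 0}

```text
time_s: 6.3
eef_pos: [527.2, -109.1, 100.1]
ee_rot: [-0.702, 0.71, -0.038, 0.047]
force: [-4.1, 9.0, 23.1]
grip_width: 0.002
```

```bash
python3 - <<'E'
from h import *
s=st()
c=cap("wrist");save(c,"w6",(130,150,380,320),3.2)
c=cap("top");save(c,"t6",(270,150,380,240),7)
c=cap("scene");save(c,"s6",(250,110,350,230),5)
E
```

```text
t 6.3 pos [ 527.2 -109.1  100.1] F [-4.1  9.  23.1] g 0.002
toolaxes x,y,z: [[0.993, -0.119, 0.013], [0.012, -0.012, -1.0], [0.12, 0.993, -0.01]]
```

View pics/w6.png

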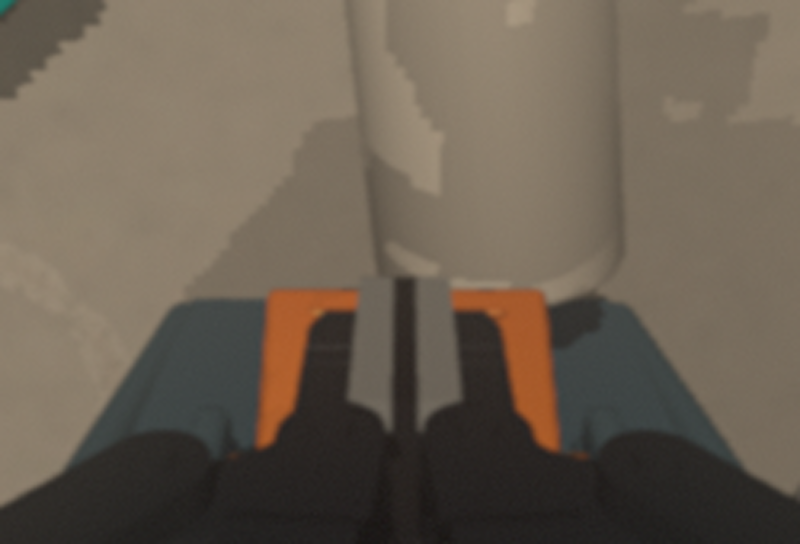

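View pics/s6.png

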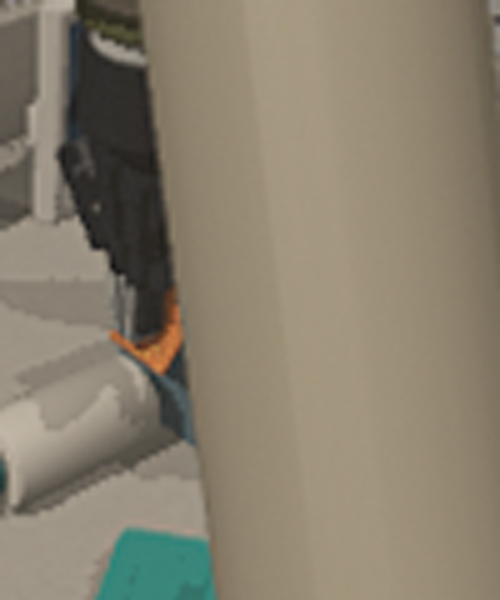

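Request:
jog_arm:
  targets:
    - {"offset": [0,-0.04,0.002],"yaw": 0}
    - {"offset": [0,-0.08,0.002],"yaw": 0}
    - {"offset": [0,-0.12,0.0],"yaw": 0}
    - {"offset": [0,-0.12,0.0],"yaw": 0}

```text
time_s: 6.78
eef_pos: [528.1, -108.6, 227.6]
ee_rot: [-0.7, 0.711, -0.034, 0.051]
force: [0.8, -0.1, 0.5]
grip_width: -0.003
```

```bash
python3 - <<'E'
from h import *
s=st()
go([469,170,230],TUB[2])
E
```

```text
t 6.78 pos [ 528.1 -108.6  227.6] F [ 0.8 -0.1  0.5] g -0.003
toolaxes x,y,z: [[0.993, -0.119, 0.025], [0.023, -0.017, -1.0], [0.119, 0.993, -0.014]]
off [-0.0917 -0.0085  0.2695] yaw -0.0004 j6 -0.3
```

Request:
jog_arm:
  targets:
    - {"offset": [-0.092,-0.008,0.27],"yaw": 0}
    - {"offset": [-0.092,-0.008,0.27],"yaw": 0}
    - {"offset": [-0.092,-0.008,0.27],"yaw": 0}
    - {"offset": [-0.092,-0.008,0.27],"yaw": 0}
    - {"offset": [-0.092,-0.008,0.27],"yaw": 0}
    - {"offset": [-0.092,-0.008,0.27],"yaw": 0}
    - {"offset": [-0.092,-0.008,0.27],"yaw": 0}
    - {"offset": [-0.092,-0.008,0.27],"yaw": 0}
    - {"offset": [-0.092,-0.008,0.27],"yaw": 0}
    - {"offset": [-0.092,-0.008,0.27],"yaw": 0}
  fingers: 0.05

```text
time_s: 7.62
eef_pos: [468.8, 170.0, 229.0]
ee_rot: [-0.7, 0.711, -0.034, 0.051]
force: [-0.2, -0.1, -0.5]
grip_width: 0.588
```

```bash
python3 - <<'E'
from h import *
s=st(); print(s["dq"].round(3))
c=cap("wrist");save(c,"w7"); np.save("w7c.npy",c,allow_pickle=True)
for t in("lid","lid_grip"):
  for r in ctrl.regions_of("wrist",t)[:3]:
    m=r["region"].astype(np.uint8); cn=max(cv2.findContours(m,0,2)[0],key=len)[:,0]
    P=ray(c,cn,15)[:,:2].astype(np.float32); print(t,round(r["score"],2),r["box"],[np.round(v,1) for v in cv2.minAreaRect(P)])
E
```

```text
t 7.62 pos [468.8 170.  229. ] F [-0.2 -0.1 -0.5] g 0.588
toolaxes x,y,z: [[0.993, -0.119, 0.025], [0.023, -0.017, -1.0], [0.119, 0.993, -0.015]]
[-0.028  0.    -0.002  0.002  0.004 -0.   ]
lid 0.96 [183.8, 28.8, 309.2, 199.8] [array([467.2, 212.1]), array([173.1, 125.7]), np.float64(82.8)]
lid 0.89 [364.2, 0.0, 463.0, 47.5] [array([634.5, 283.1]), array([40.9, 93.5]), np.float64(83.5)]
lid 0.79 [113.7, 234.4, 275.0, 350.6] [array([336. ,  54.7]), array([118.6,  24.7]), np.float64(33.8)]
lid_grip 0.94 [365.5, 0.0, 459.2, 50.1] [array([634.6, 283.1]), array([40.9, 91.7]), np.float64(83.5)]
lid_grip 0.69 [113.7, 237.9, 272.3, 351.2] [array([336.7,  54.3]), array([119.3,  25.9]), np.float64(32.4)]
lid_grip 0.66 [177.3, 31.1, 309.9, 198.8] [array([467. , 211.8]), array([172.6, 124.1]), np.float64(82.9)]
```

View pics/w7.png

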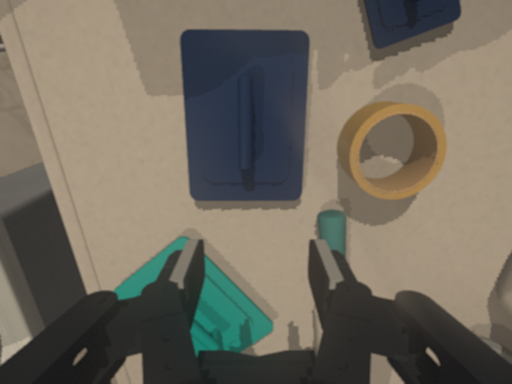

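```bash
python3 - <<'E'
from h import *
c=np.load("w7c.npy",allow_pickle=True).item()
k=3.4;crop=(165,20,325,205)
im=cv2.resize(np.ascontiguousarray(c["img"][crop[1]:crop[3],crop[0]:crop[2],::-1]),None,fx=k,fy=k,interpolation=cv2.INTER_CUBIC)
im=cv2.convertScaleAbs(im,alpha=1.8,beta=10)
L=(467.2,212.1,np.deg2rad(-7.2))
def box(a,b,z): return np.array([tw([sx*a,sy*b,z],L) for sx,sy in((-1,-1),(1,-1),(1,1),(-1,1))])
for B,col in((box(62,86,15),(0,255,0)),(box(46,64,18),(0,255,255)),(box(7,45,46),(255,0,255))):
    p=(proj(c,B)+.5-np.array(crop[:2]))*k-.5; cv2.polylines(im,[p.round().astype(int)],True,col,1)
cv2.imwrite("pics/lid.png",im)
E
```

```text
(no output)
```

View pics/lid.png

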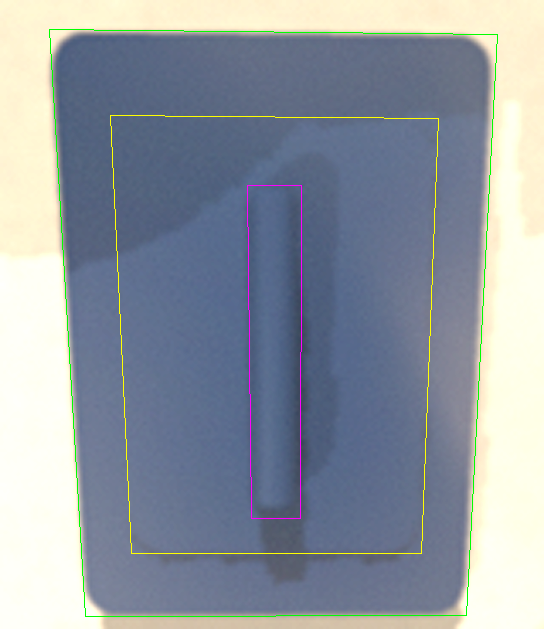

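```bash
python3 - <<'E'
from h import *
go([467,212.3,90],np.deg2rad(-7.0));go([467,212.3,42],np.deg2rad(-7.0))
E
```

```text
off [-0.0107  0.1384  0.0443] yaw 0.0011 j6 0.25
off [-0.0119  0.1864  0.045 ] yaw 0.0011 j6 0.25
```

Request:
jog_arm:
  targets:
    - {"offset": [-0.011,0.03,0.044],"yaw": 0}
    - {"offset": [-0.011,0.07,0.044],"yaw": 0}
    - {"offset": [-0.011,0.105,0.044],"yaw": 0}
    - {"offset": [-0.011,0.138,0.044],"yaw": 0}
    - {"offset": [-0.011,0.138,0.044],"yaw": 0}
    - {"offset": [-0.011,0.138,0.044],"yaw": 0}

```text
time_s: 8.27
eef_pos: [466.7, 211.2, 90.2]
ee_rot: [-0.7, 0.712, -0.036, 0.051]
force: [-0.6, 0.4, 0.8]
grip_width: 0.583
```

```bash
python3 - <<'E'
from h import *
s=st(); go([467,212.3,42],np.deg2rad(-7.0))
c=cap("wrist");save(c,"w8")
E
```

```text
t 8.27 pos [466.7 211.2  90.2] F [-0.6  0.4  0.8] g 0.583
toolaxes x,y,z: [[0.992, -0.122, 0.023], [0.021, -0.018, -1.0], [0.122, 0.992, -0.015]]
off [-0.001   0.0482  0.0018] yaw -0.0001 j6 0.34
```

View pics/w8.png

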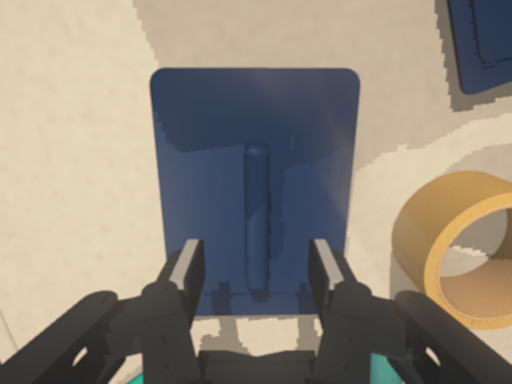

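Request:
jog_arm:
  targets:
    - {"offset": [-0.001,0.02,0.002],"yaw": 0}
    - {"offset": [-0.001,0.04,0.002],"yaw": 0}
    - {"offset": [-0.001,0.049,0.002],"yaw": 0}
    - {"offset": [-0.001,0.049,0.002],"yaw": 0}
    - {"offset": [-0.001,0.049,0.002],"yaw": 0}

```text
time_s: 8.73
eef_pos: [469.1, 212.9, 44.3]
ee_rot: [-0.7, 0.711, -0.034, 0.053]
force: [-0.3, -0.5, 1.1]
grip_width: 0.585
```

Request:
jog_arm:
  targets:
    - {"offset": [0,0,0],"yaw": 0}
    - {"offset": [0,0,0],"yaw": 0}
    - {"offset": [0,0,0],"yaw": 0}
    - {"offset": [0,0,0],"yaw": 0}
    - {"offset": [0,0,0],"yaw": 0}
    - {"offset": [0,0,0],"yaw": 0}
  fingers: 0.0
  grip_force: 50

```text
time_s: 9.23
eef_pos: [469.6, 213.0, 45.5]
ee_rot: [-0.701, 0.711, -0.033, 0.054]
force: [-1.5, -1.1, 7.7]
grip_width: 0.155
```

```bash
python3 - <<'E'
from h import *
s=st()
E
```

```text
t 9.23 pos [469.6 213.   45.5] F [-1.5 -1.1  7.7] g 0.155
toolaxes x,y,z: [[0.992, -0.122, 0.03], [0.028, -0.016, -0.999], [0.122, 0.992, -0.013]]
```

Request:
jog_arm:
  targets:
    - {"offset": [0,-0.01,0],"yaw": 0}
    - {"offset": [0,-0.025,0],"yaw": 0}
    - {"offset": [0,-0.05,0],"yaw": 0}
    - {"offset": [0,-0.08,0],"yaw": 0}
    - {"offset": [0,-0.11,0],"yaw": 0}
    - {"offset": [0,-0.14,0],"yaw": 0}
    - {"offset": [0,-0.165,0],"yaw": 0}
    - {"offset": [0,-0.165,0],"yaw": 0}
    - {"offset": [0,-0.165,0],"yaw": 0}
    - {"offset": [0,-0.165,0],"yaw": 0}

```text
time_s: 10.07
eef_pos: [464.4, 215.5, 209.7]
ee_rot: [-0.7, 0.711, -0.034, 0.053]
force: [0.5, 0.2, -2.5]
grip_width: 0.148
```

```bash
python3 - <<'E'
from h import *
s=st()
c=cap("wrist");save(c,"w9"); np.save("w9c.npy",c,allow_pickle=True)
M=rot(s)
# where lid should project: lid in tool frame assuming bar centre at grasp point
for p in ([-62,-86,15],[62,-86,15],[62,86,15],[-62,86,15]): 
    q=s["eef_pos"]+M@np.array([p[0],-p[2]+39,p[1]]); print(p,proj(c,q).round(1))
c=cap("scene"); save(c,"s9")
E
```

```text
t 10.07 pos [464.4 215.5 209.7] F [ 0.5  0.2 -2.5] g 0.148
toolaxes x,y,z: [[0.992, -0.122, 0.028], [0.027, -0.017, -1.0], [0.122, 0.992, -0.013]]
[-62, -86, 15] [[152.8 377.6]]
[62, -86, 15] [[363.4 377.6]]
[62, 86, 15] [[402.9  64.4]]
[-62, 86, 15] [[114.5  64.6]]
```

View pics/w9.png

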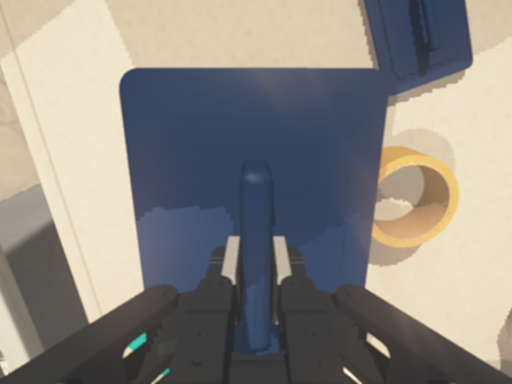

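View pics/s9.png

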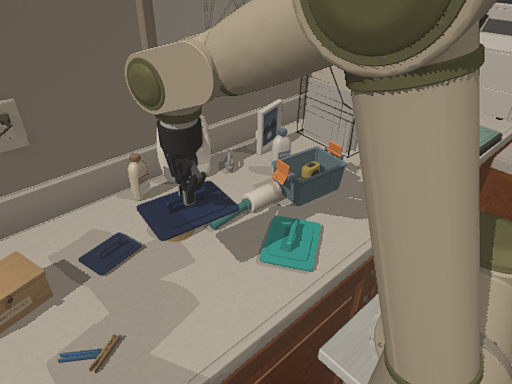

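```bash
cat > lidfit.py <<'E'
from h import *
from scipy.optimize import least_squares
def fit(c,s):
    r=max([q for q in ctrl.regions_of("wrist","lid")],key=lambda q:q["region"].sum()); m=r["region"]
    h=cv2.cvtColor(c["img"],cv2.COLOR_RGB2HSV)
    L=[];Rr=[];T=[]
    for v in range(100,270,6):
        u=np.where(m[v])[0]
        if len(u)>60: L.append([u.min()-.5,v]);Rr.append([u.max()+.5,v])
    for u in range(150,360,8):
        v=np.where(m[:,u])[0]; 
        if len(v): T.append([u,v.min()-.5])
    M=rot(s)
    def err(q):
        dx,dz,yaw,h,roll=q
        A=R.from_euler("YZ",[yaw,roll]).as_matrix()
        def W(p): return s["eef_pos"]+M@(A@np.array([p[0],-p[2],p[1]])+np.array([dx,h,dz]))
        e=[]
        P=proj(c,np.array([W(p) for p in([-62,-86,15],[-62,86,15],[62,86,15],[62,-86,15])]))
        for pts,a,b in((L,0,1),(T,1,2),(Rr,2,3)):
            d=P[b]-P[a]; n=np.array([-d[1],d[0]])/np.hypot(*d); e.append((np.array(pts)-P[a])@n)
        return np.concatenate(e)
    f=least_squares(err,[0,0,0,45,0],loss="soft_l1")
    print("dx dz yaw h roll",f.x.round(4),"rms",np.sqrt((f.fun**2).mean()).round(2),len(L),len(T)); return f.x
if __name__=="__main__":
    s=ctrl.sense(); c=cap("wrist"); fit(c,s)
E
python3 lidfit.py
```

```text
dx dz yaw h roll [-1.40000e+00 -6.74200e-01  1.40000e-03  4.51779e+01  8.08000e-02] rms 0.35 29 27
```

```bash
python3 - <<'E'
from h import *
from scipy.optimize import least_squares
def fit(f,rows,cols,k):
    c=np.load(f,allow_pickle=True).item(); T4=c["T"]@np.linalg.inv(c["mount"]); M=T4[:3,:3];o=T4[:3,3]
    h=cv2.cvtColor(c["img"],cv2.COLOR_RGB2HSV); m=(h[...,0]>100)&(h[...,0]<130)&(h[...,1]>90)
    n,lab,stt,_=cv2.connectedComponentsWithStats(m.astype(np.uint8)); m=lab==1+np.argmax(stt[1:,4])
    L=[];Rr=[];T=[]
    for v in rows:
        u=np.where(m[v])[0]; L.append([u.min()-.5,v]);Rr.append([u.max()+.5,v])
    for u in cols:
        v=np.where(m[:,u])[0]; T.append([u,v.min()-.5])
    def err(q,roll=None):
        dx,dz,yaw,hh=q[:4]; r=q[4] if roll is None else roll
        A=R.from_euler("YZ",[yaw,r]).as_matrix()
        W=np.array([o+M@(A@np.array([p[0],-p[2],p[1]])+np.array([dx,hh,dz])) for p in([-62,-86,15],[-62,86,15],[62,86,15],[62,-86,15])])
        P=proj(c,W);e=[]
        for pts,a,b in((L,0,1),(T,1,2),(Rr,2,3)):
            d=P[b]-P[a]; nn=np.array([-d[1],d[0]])/np.hypot(*d); e.append((np.array(pts)-P[a])@nn)
        return np.concatenate(e)
    x0=[0,0,0,k,0]
    g=least_squares(err,x0,loss="soft_l1"); print(f,g.x.round(3),np.sqrt((err(g.x)**2).mean()).round(3))
    for r in(0,.03,.06,.08):
        g=least_squares(lambda q:err(q,r),x0[:4],loss="soft_l1"); print(r,g.x.round(3),np.sqrt((err(g.x,r)**2).mean()).round(3))
    print("tool x z-comp",M[2,0])
fit("w7c.npy",range(45,190,5),range(200,295,5),229)
fit("w9c.npy",range(100,260,6),range(150,360,8),45)
E
```

```text
Traceback (most recent call last):
ValueError: zero-size array to reduction operation minimum which has no identity
```

```bash
cat > fit2.py <<'E'
from h import *
from scipy.optimize import least_squares
def fit(c,rows,cols,k,seed,rolls=(0,.03,.06,.08)):
    T4=c["T"]@np.linalg.inv(c["mount"]); M=T4[:3,:3];o=T4[:3,3]
    h=cv2.cvtColor(c["img"],cv2.COLOR_RGB2HSV); m=(h[...,0]>100)&(h[...,0]<130)&(h[...,1]>90)
    n,lab,stt,_=cv2.connectedComponentsWithStats(m.astype(np.uint8)); m=lab==lab[seed[1],seed[0]]
    L=[];Rr=[];T=[]
    for v in rows:
        u=np.where(m[v])[0]; L.append([u.min()-.5,v]);Rr.append([u.max()+.5,v])
    for u in cols:
        v=np.where(m[:,u])[0]; T.append([u,v.min()-.5])
    def err(q,roll=None):
        dx,dz,yaw,hh=q[:4]; r=q[4] if roll is None else roll
        A=R.from_euler("YZ",[yaw,r]).as_matrix()
        W=np.array([o+M@(A@np.array([p[0],-p[2],p[1]])+np.array([dx,hh,dz])) for p in([-62,-86,15],[-62,86,15],[62,86,15],[62,-86,15])])
        P=proj(c,W);e=[]
        for pts,a,b in((L,0,1),(T,1,2),(Rr,2,3)):
            d=P[b]-P[a]; nn=np.array([-d[1],d[0]])/np.hypot(*d); e.append((np.array(pts)-P[a])@nn)
        return np.concatenate(e)
    x0=[0,0,0,k,0]
    g=least_squares(err,x0,loss="soft_l1"); print("dx dz yaw h roll",g.x.round(3),np.sqrt((err(g.x)**2).mean()).round(3))
    for r in rolls:
        q=least_squares(lambda q:err(q,r),x0[:4],loss="soft_l1"); print(r,q.x.round(3),np.sqrt((err(q.x,r)**2).mean()).round(3))
    print("tool x z-comp",M[2,0])
    return g.x
E
python3 - <<'E'
from fit2 import *
ld=lambda f:np.load(f,allow_pickle=True).item()
c=ld("w7c.npy");print(c["img"][100,215],c["img"][60,300])
for f,a,b,k,sd in(("w7c.npy",range(45,190,5),range(200,295,5),229,(215,100)),("w9c.npy",range(100,260,6),range(150,360,8),45,(180,100))):
    try: fit(ld(f),a,b,k,sd)
    except Exception as e: print(f,e)
E
```

```text
[47 57 76] [55 61 74]
w7c.npy zero-size array to reduction operation minimum which has no identity
dx dz yaw h roll [  12.958   -0.344   -0.211 -132.197   -1.533] 9.733
0 [-4.26100e+00 -1.66960e+01  2.00000e-02  1.01624e+02] 16.253
0.03 [-4.20200e+00 -1.66490e+01  2.20000e-02  1.01511e+02] 16.265
0.06 [-4.1420e+00 -1.6594e+01  2.3000e-02  1.0119e+02] 16.277
0.08 [-4.10200e+00 -1.65520e+01  2.40000e-02  1.00859e+02] 16.284
tool x z-comp 0.02839434383131588
```

```bash
sed -i 's/m=(h\[...,0\]>100).*$/m=None/; s/n,lab,stt.*$/m=max(ctrl.regions_of("wrist","lid"),key=lambda q:q["region"].sum())["region"]/' fit2.py; python3 - <<'E'
from fit2 import *
c=cap("wrist"); fit(c,range(100,260,6),range(150,360,8),45,None)
print(st()["wrist_torque"])
E
```

```text
dx dz yaw h roll [-1.326e+00 -7.060e-01  1.000e-03  4.503e+01  8.400e-02] 0.479
0 [-2.2390e+00 -6.6900e-01  4.0000e-03  4.5552e+01] 0.504
0.03 [-1.9120e+00 -6.7200e-01  3.0000e-03  4.5498e+01] 0.49
0.06 [-1.5840e+00 -6.8700e-01  2.0000e-03  4.5295e+01] 0.482
0.08 [-1.3650e+00 -7.0300e-01  1.0000e-03  4.5076e+01] 0.479
tool x z-comp 0.027902492645215052
t 10.37 pos [464.8 215.6 209.8] F [-1.2  0.5 -2.4] g 0.148
toolaxes x,y,z: [[0.992, -0.122, 0.029], [0.027, -0.017, -1.0], [0.123, 0.992, -0.013]]
[ 0.00381267  0.01090739 -0.01401842]
```

```bash
cat >> h.py <<'E'
LIDT=np.array([-1.9,45.5,-0.7])
def golid(z,xy=(0,0),tub=None):
    tub=tub or TUB
    s=ctrl.sense();M=rot(s); cur=s["eef_pos"]+M@LIDT; t=tw([xy[0],xy[1],z],tub)
    print("lid now",cur.round(1),"target",t.round(1),"off",(M.T@(t-cur)/1000).round(4),"yawerr",round(float(tub[2]-np.arctan2(M[1,0],M[0,0])),4))
E
python3 - <<'E'
from h import *
golid(160)
E
```

```text
lid now [464.  214.4 164.3] target [ 512.  -225.6  160. ] off [ 0.1012  0.0128 -0.4307] yawerr 0.0038
```

Request:
jog_arm:
  targets:
    - {"offset": [0.005,0.0,-0.02],"yaw": 0}
    - {"offset": [0.013,0.0,-0.055],"yaw": 0}
    - {"offset": [0.022,0.0,-0.095],"yaw": 0}
    - {"offset": [0.032,0.0,-0.135],"yaw": 0}
    - {"offset": [0.042,0.0,-0.175],"yaw": 0}
    - {"offset": [0.051,0.0,-0.215],"yaw": 0}
    - {"offset": [0.06,0.0,-0.255],"yaw": 0}
    - {"offset": [0.07,0.0,-0.295],"yaw": 0}
    - {"offset": [0.079,0.002,-0.335],"yaw": -0.003}
    - {"offset": [0.088,0.005,-0.375],"yaw": -0.007}
    - {"offset": [0.096,0.008,-0.41],"yaw": -0.007}
    - {"offset": [0.101,0.01,-0.431],"yaw": -0.007}

```text
time_s: 11.37
eef_pos: [512.1, -228.3, 207.6]
ee_rot: [-0.7, 0.711, -0.032, 0.051]
force: [0.0, 0.9, -2.4]
grip_width: 0.156
```

Request:
jog_arm:
  targets:
    - {"offset": [0,0,0],"yaw": 0}
    - {"offset": [0,0,0],"yaw": 0}
    - {"offset": [0,0,0],"yaw": 0}

```text
time_s: 11.62
eef_pos: [512.0, -227.5, 207.3]
ee_rot: [-0.701, 0.711, -0.032, 0.051]
force: [0.3, -0.4, -2.9]
grip_width: 0.152
```

```bash
python3 - <<'E'
from fit2 import *
st();golid(130)
c=cap("wrist");save(c,"w10")
save(cap("scene"),"s10",(230,90,390,210),5)
save(cap("top"),"t10",(250,130,390,240),5.5)
E
```

```text
t 11.62 pos [ 512.  -227.5  207.3] F [ 0.3 -0.4 -2.9] g 0.152
toolaxes x,y,z: [[0.993, -0.117, 0.027], [0.026, -0.016, -1.0], [0.118, 0.993, -0.013]]
lid now [ 511.2 -228.8  161.8] target [ 512.  -225.6  130. ] off [-0.0004  0.0318  0.0036] yawerr -0.0009
```

View pics/w10.png

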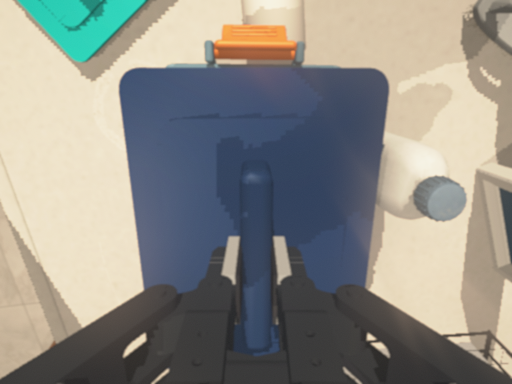

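View pics/s10.png

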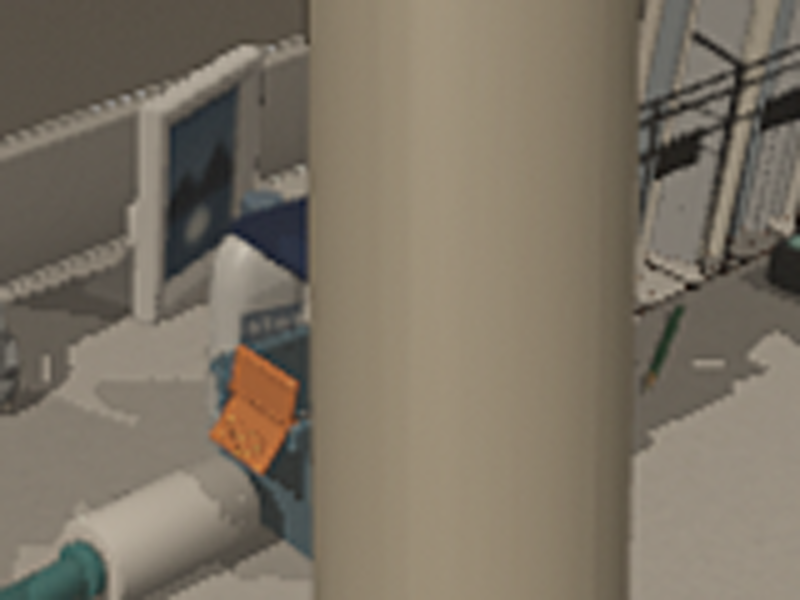

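View pics/t10.png

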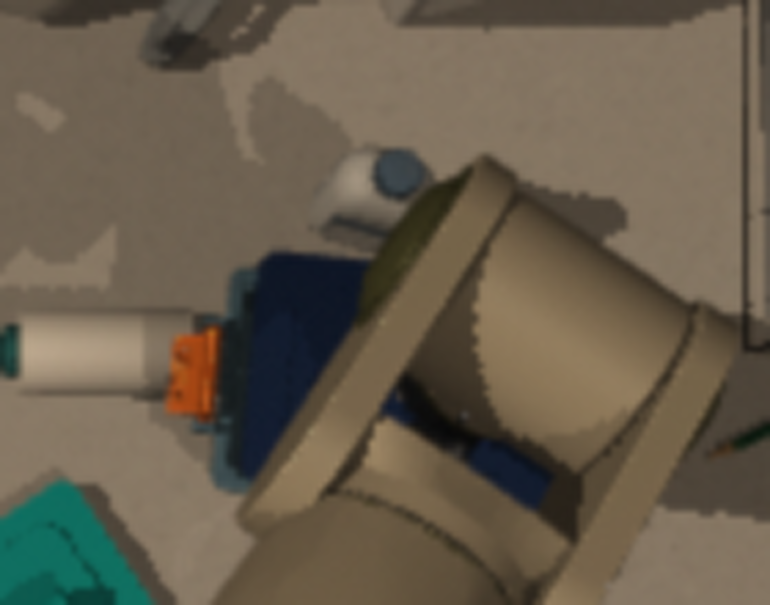

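```bash
python3 - <<'E'
from h import *
c=cap("wrist")
for p in([-30,97,99],[30,97,99],[-65,90,90],[0,124,110],[-25,97,94]): print(p,proj(c,tw(p)).round(1))
# tongue top edge at 1.45
for th in(1.3,1.45):
  for h in(0,6): print(th,h,proj(c,tw([0,97-(27*np.cos(th)-h*np.sin(th)),94+27*np.sin(th)+h*np.cos(th)])).round(1))
save(c,"w11",(180,10,330,90),5)
E
```

```text
[-30, 97, 99] [[207.5  51.4]]
[30, 97, 99] [[298.   51.8]]
[-65, 90, 90] [[158.6  63.5]]
[0, 124, 110] [[253.2   1.4]]
[-25, 97, 94] [[215.8  52.2]]
1.3 0 [[253.6  61. ]]
1.3 6 [[253.6  50.5]]
1.45 0 [[253.6  53.9]]
1.45 6 [[253.6  42.9]]
```

View pics/w11.png

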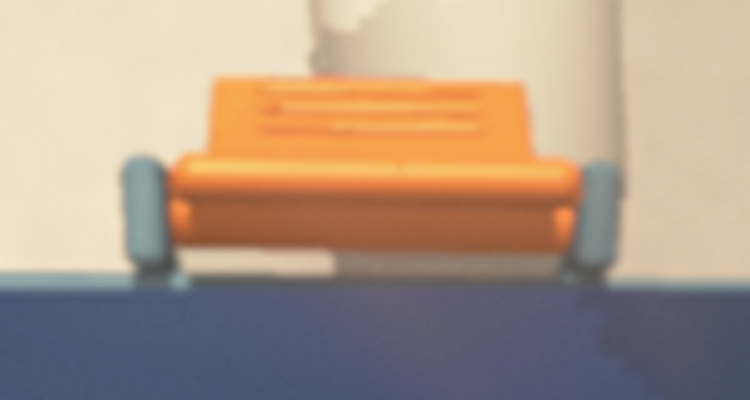

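```bash
sed -i 's/TUB=(512.0/TUB=(512.9/' h.py; python3 - <<'E'
from h import *
golid(97)
E
```

```text
lid now [ 511.5 -228.4  162.4] target [ 512.9 -225.6   97. ] off [-0.0008  0.0653  0.0039] yawerr -0.0022
```

Request:
jog_arm:
  targets:
    - {"offset": [-0.001,0.01,0.004],"yaw": 0}
    - {"offset": [-0.001,0.025,0.004],"yaw": 0}
    - {"offset": [-0.001,0.042,0.004],"yaw": 0}
    - {"offset": [-0.001,0.055,0.004],"yaw": 0}
    - {"offset": [-0.001,0.065,0.004],"yaw": 0}
    - {"offset": [-0.001,0.065,0.004],"yaw": 0}
    - {"offset": [-0.001,0.065,0.004],"yaw": 0}
    - {"offset": [-0.001,0.065,0.004],"yaw": 0}

```text
time_s: 12.48
eef_pos: [513.8, -224.3, 143.6]
ee_rot: [-0.7, 0.712, -0.031, 0.051]
force: [-0.4, 0.6, -3.0]
grip_width: 0.151
```

```bash
python3 - <<'E'
from h import *
st();golid(80)
c=cap("wrist");save(c,"w12")
for p in([-30,97,99],[30,97,99],[-65,90,90],[65,90,90]): print(p,proj(c,tw(p)).round(1))
E
```

```text
t 12.48 pos [ 513.8 -224.3  143.6] F [-0.4  0.6 -3. ] g 0.151
toolaxes x,y,z: [[0.993, -0.116, 0.03], [0.028, -0.018, -0.999], [0.116, 0.993, -0.014]]
lid now [ 513.1 -225.5   98.1] target [ 512.9 -225.6   80. ] off [-0.0007  0.0181  0.0002] yawerr -0.0024
[-30, 97, 99] [[191.4  44.3]]
[30, 97, 99] [[317.1  45. ]]
[-65, 90, 90] [[125.4  61.2]]
[65, 90, 90] [[380.1  62.3]]
```

View pics/w12.png

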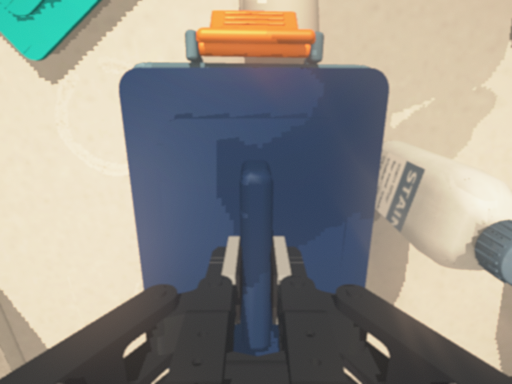

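Request:
jog_arm:
  targets:
    - {"offset": [0,0.003,0],"yaw": 0.0}
    - {"offset": [0,0.006,0],"yaw": 0.0}
    - {"offset": [0,0.009,0],"yaw": 0.0}
    - {"offset": [0,0.012,0],"yaw": 0.0}
    - {"offset": [0,0.014,0],"yaw": 0.0}

```text
time_s: 12.95
eef_pos: [514.1, -224.5, 129.2]
ee_rot: [-0.7, 0.711, -0.031, 0.051]
force: [0.1, 0.5, -2.9]
grip_width: 0.15
```

```bash
python3 - <<'E'
from h import *
st();golid(80)
E
```

```text
t 12.95 pos [ 514.1 -224.5  129.2] F [ 0.1  0.5 -2.9] g 0.15
toolaxes x,y,z: [[0.993, -0.116, 0.029], [0.027, -0.018, -0.999], [0.117, 0.993, -0.014]]
lid now [ 513.4 -225.8   83.7] target [ 512.9 -225.6   80. ] off [-0.0006  0.0037  0.0002] yawerr -0.0023
```

Request:
jog_arm:
  targets:
    - {"offset": [0,0.0015,0],"yaw": 0.0}
    - {"offset": [0,0.003,0],"yaw": 0.0}
    - {"offset": [0,0.004,0],"yaw": 0.0}
    - {"offset": [0,0.004,0],"yaw": 0.0}

```text
time_s: 13.28
eef_pos: [514.2, -224.6, 125.5]
ee_rot: [-0.7, 0.711, -0.031, 0.051]
force: [-0.4, 0.5, 0.4]
grip_width: 0.146
```

```bash
python3 - <<'E'
from h import *
st();golid(80)
save(cap("wrist"),"w13")
E
```

```text
t 13.28 pos [ 514.2 -224.6  125.5] F [-0.4  0.5  0.4] g 0.146
toolaxes x,y,z: [[0.993, -0.116, 0.029], [0.028, -0.018, -0.999], [0.117, 0.993, -0.014]]
lid now [ 513.5 -225.9   79.9] target [ 512.9 -225.6   80. ] off [-0.0006 -0.0001  0.0002] yawerr -0.0023
```

View pics/w13.png

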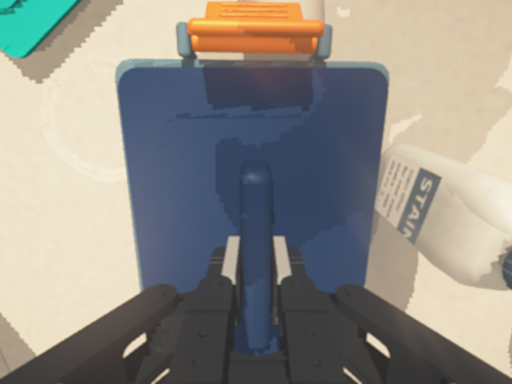

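Request:
jog_arm:
  targets:
    - {"offset": [0,0.0005,0],"yaw": 0.0}
    - {"offset": [0,0.0005,0],"yaw": 0.0}
    - {"offset": [0,0.0005,0],"yaw": 0.0}
    - {"offset": [0,0.0005,0],"yaw": 0.0}
    - {"offset": [0,0.0005,0],"yaw": 0.0}
  fingers: 0.05

```text
time_s: 13.75
eef_pos: [514.3, -224.6, 125.0]
ee_rot: [-0.7, 0.712, -0.031, 0.051]
force: [-0.0, -0.0, -0.2]
grip_width: 0.584
```

Request:
jog_arm:
  targets:
    - {"offset": [0,-0.03,0],"yaw": 0.0}
    - {"offset": [0,-0.06,0],"yaw": 0.0}
    - {"offset": [0,-0.1,0],"yaw": 0.0}
    - {"offset": [0,-0.12,0],"yaw": 0.0}
    - {"offset": [0,-0.12,0],"yaw": 0.0}
    - {"offset": [0,-0.12,0],"yaw": 0.0}

```text
time_s: 14.25
eef_pos: [511.1, -222.6, 245.6]
ee_rot: [-0.7, 0.712, -0.03, 0.052]
force: [-1.0, -0.5, -0.8]
grip_width: 0.585
```

```bash
python3 - <<'E'
from h import *
st()
c=cap("wrist");save(c,"w14")
im=np.ascontiguousarray(c["img"][:,:,::-1]); k=2;im=cv2.resize(im,None,fx=k,fy=k,interpolation=cv2.INTER_CUBIC)
for a,b,z,col in((65,90,90,(0,255,0)),(62,86,95,(0,255,255))):
    p=proj(c,np.array([tw([sx*a,sy*b,z]) for sx,sy in((-1,-1),(1,-1),(1,1),(-1,1))]))
    cv2.polylines(im,[((p+.5)*k-.5).round().astype(int)],True,col,1)
cv2.imwrite("pics/w14o.png",im[:600,150:900])
save(cap("scene"),"s14",(230,90,390,210),5)
E
```

```text
t 14.25 pos [ 511.1 -222.6  245.6] F [-1.  -0.5 -0.8] g 0.585
toolaxes x,y,z: [[0.993, -0.116, 0.031], [0.029, -0.019, -0.999], [0.117, 0.993, -0.015]]
```

View pics/w14o.png

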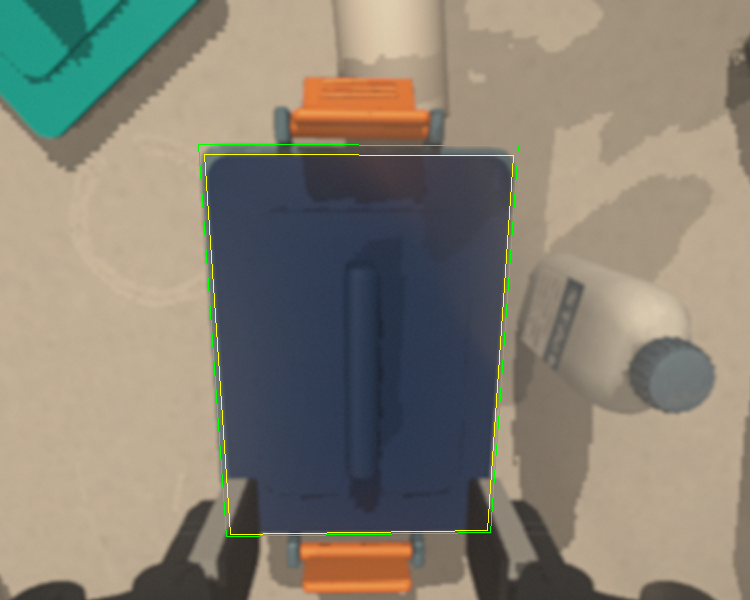

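View pics/s14.png

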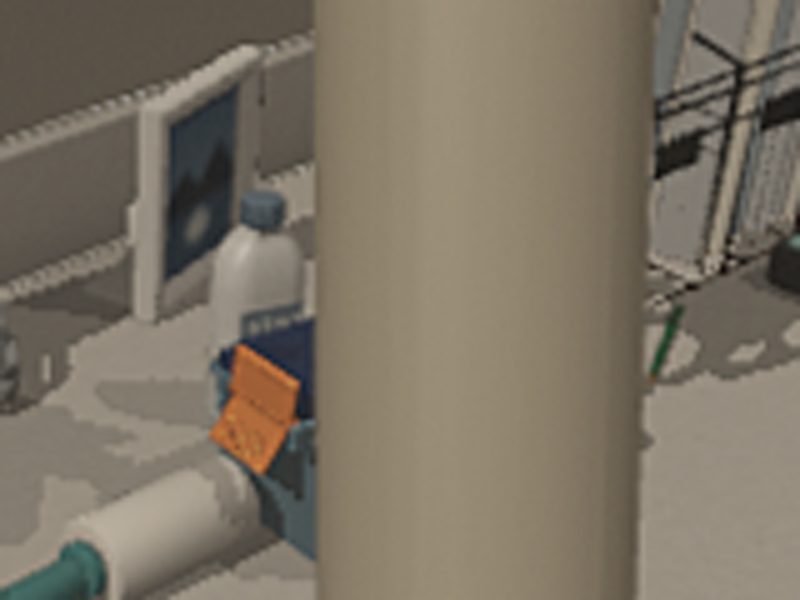

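```bash
python3 - <<'E'
from h import *
go(tw([0,-137,180]),TUB[2]);go(tw([0,-137,129]),TUB[2])
E
```

```text
off [ 0.0006  0.0655 -0.1392] yaw 0.0023 j6 -0.51
off [-0.0008  0.1165 -0.1385] yaw 0.0023 j6 -0.51
```

Request:
jog_arm:
  targets:
    - {"offset": [0,0.0,-0.04],"yaw": 0.0}
    - {"offset": [0,0.0,-0.08],"yaw": 0.0}
    - {"offset": [0,0.0,-0.12],"yaw": 0.0}
    - {"offset": [0,0.0,-0.138],"yaw": 0.0}
    - {"offset": [0,0.04,-0.139],"yaw": 0.0}
    - {"offset": [0,0.08,-0.139],"yaw": 0.0}
    - {"offset": [-0.001,0.116,-0.139],"yaw": 0.0}
    - {"offset": [-0.001,0.116,-0.139],"yaw": 0.0}
    - {"offset": [-0.001,0.116,-0.139],"yaw": 0.0}
  fingers: 0.0

```text
time_s: 15.1
eef_pos: [495.8, -361.5, 127.9]
ee_rot: [-0.702, 0.71, -0.033, 0.05]
force: [0.2, 0.2, 1.2]
grip_width: -0.001
```

```bash
python3 - <<'E'
from h import *
st()
for y,z in((-110,129),(-98,127),(-88,120),(-84,116)): go(tw([0,y,z]),TUB[2])
save(cap("wrist"),"w15")
E
```

```text
t 15.1 pos [ 495.8 -361.5  127.9] F [0.2 0.2 1.2] g -0.001
toolaxes x,y,z: [[0.993, -0.116, 0.024], [0.023, -0.013, -1.0], [0.117, 0.993, -0.01]]
off [ 0.001  -0.0014  0.0269] yaw 0.0021 j6 -0.71
off [0.001  0.0005 0.0389] yaw 0.0021 j6 -0.71
off [0.0008 0.0074 0.049 ] yaw 0.0021 j6 -0.71
off [0.0007 0.0114 0.0531] yaw 0.0021 j6 -0.71
```

View pics/w15.png

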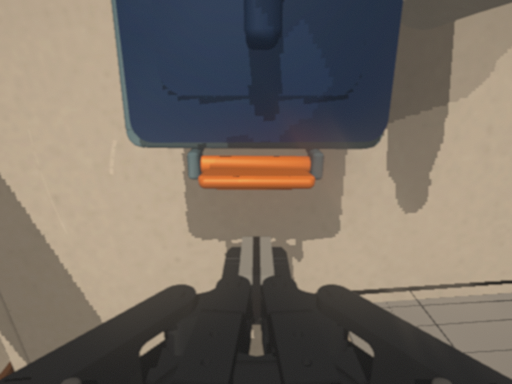

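Clip B is upright at (256,172) and the fingertips are outside it at (256,240). Next I push it inward.

Request:
jog_arm:
  targets:
    - {"offset": [0.001,-0.001,0.012],"yaw": 0}
    - {"offset": [0.001,-0.001,0.02],"yaw": 0}
    - {"offset": [0.001,-0.001,0.026],"yaw": 0}
    - {"offset": [0.001,-0.001,0.031],"yaw": 0}
    - {"offset": [0.001,0.0,0.036],"yaw": 0}
    - {"offset": [0.001,0.0,0.04],"yaw": 0}

```text
time_s: 15.65
eef_pos: [502.6, -322.3, 130.3]
ee_rot: [-0.7, 0.712, -0.031, 0.051]
force: [1.2, -2.5, -0.4]
grip_width: -0.002
```

```bash
python3 - <<'E'
from h import *
st()
for y,z in((-98,127),(-88,120),(-84,118)): go(tw([0,y,z]),TUB[2])
save(cap("wrist"),"w16")
E
```

```text
t 15.65 pos [ 502.6 -322.3  130.3] F [ 1.2 -2.5 -0.4] g -0.002
toolaxes x,y,z: [[0.993, -0.116, 0.029], [0.027, -0.018, -0.999], [0.116, 0.993, -0.015]]
off [-0.0013  0.0033 -0.0007] yaw 0.0027 j6 -0.66
off [-0.0015  0.0102  0.0094] yaw 0.0027 j6 -0.66
off [-0.0016  0.0121  0.0134] yaw 0.0027 j6 -0.66
```

View pics/w16.png

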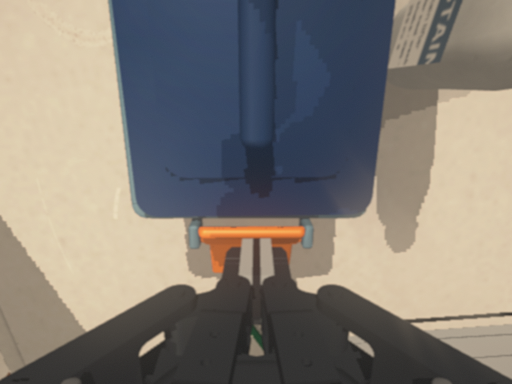

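Request:
jog_arm:
  targets:
    - {"offset": [-0.001,0.002,0.004],"yaw": 0}
    - {"offset": [-0.001,0.004,0.008],"yaw": 0}
    - {"offset": [-0.001,0.006,0.012],"yaw": 0}
    - {"offset": [-0.001,0.008,0.014],"yaw": 0}
    - {"offset": [-0.001,0.01,0.015],"yaw": 0}
    - {"offset": [-0.001,0.012,0.016],"yaw": 0}

```text
time_s: 16.2
eef_pos: [503.7, -305.6, 117.4]
ee_rot: [-0.701, 0.711, -0.031, 0.05]
force: [-0.4, 0.1, 1.1]
grip_width: 0.003
```

```bash
python3 - <<'E'
from h import *
st()
for y,z in((-84,118),(-84,116)): go(tw([0,y,z]),TUB[2])
save(cap("wrist"),"w17")
E
```

```text
t 16.2 pos [ 503.7 -305.6  117.4] F [-0.4  0.1  1.1] g 0.003
toolaxes x,y,z: [[0.993, -0.115, 0.028], [0.026, -0.016, -1.0], [0.116, 0.993, -0.013]]
off [-0.0003 -0.0005 -0.0034] yaw 0.003 j6 -0.63
off [-0.0004  0.0015 -0.0034] yaw 0.003 j6 -0.63
```

View pics/w17.png

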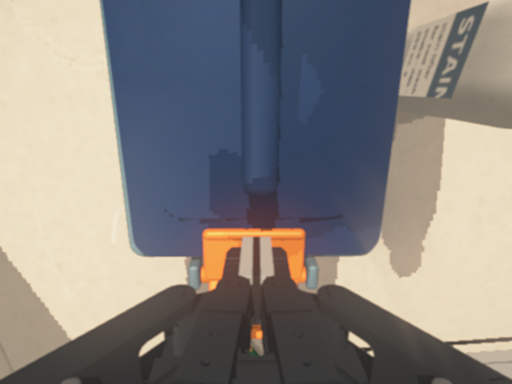

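Request:
jog_arm:
  targets:
    - {"offset": [0,0.001,-0.002],"yaw": 0}
    - {"offset": [0,0.002,-0.002],"yaw": 0}
    - {"offset": [0,0.003,-0.002],"yaw": 0}

```text
time_s: 16.5
eef_pos: [503.8, -307.0, 116.4]
ee_rot: [-0.701, 0.711, -0.031, 0.051]
force: [-8.6, 10.5, 29.2]
grip_width: 0.001
```

Request:
jog_arm:
  targets:
    - {"offset": [0,-0.02,0.0],"yaw": 0}
    - {"offset": [0,-0.06,0.0],"yaw": 0}
    - {"offset": [0,-0.09,0.0],"yaw": 0}
    - {"offset": [0,-0.09,0.0],"yaw": 0}
    - {"offset": [0,-0.09,0.0],"yaw": 0}

```text
time_s: 16.92
eef_pos: [501.7, -305.9, 207.6]
ee_rot: [-0.7, 0.711, -0.03, 0.051]
force: [-0.1, -0.6, -0.4]
grip_width: 0.001
```

```bash
python3 - <<'E'
from h import *
st()
for y,z in((137,205),(137,129)): go(tw([0,y,z]),TUB[2])
c=cap("wrist");save(c,"w18")
for p in([-65,-90,90],[65,-90,90],[-30,-97,99],[30,-97,99],[25,-70,100],[25,-70,94]): print(p,proj(c,tw(p)).round(1))
E
```

```text
t 16.92 pos [ 501.7 -305.9  207.6] F [-0.1 -0.6 -0.4] g 0.001
toolaxes x,y,z: [[0.993, -0.115, 0.03], [0.029, -0.017, -0.999], [0.116, 0.993, -0.014]]
off [ 0.0022 -0.0003  0.2181] yaw 0.0031 j6 -0.64
off [-1.000e-04  7.560e-02  2.191e-01] yaw 0.0031 j6 -0.64
[-65, -90, 90] [[172.4 200.4]]
[65, -90, 90] [[336.4 199.2]]
[-30, -97, 99] [[216.4 212.6]]
[30, -97, 99] [[294.  211.9]]
[25, -70, 100] [[288.9 178.8]]
[25, -70, 94] [[287.9 176.6]]
```

View pics/w18.png

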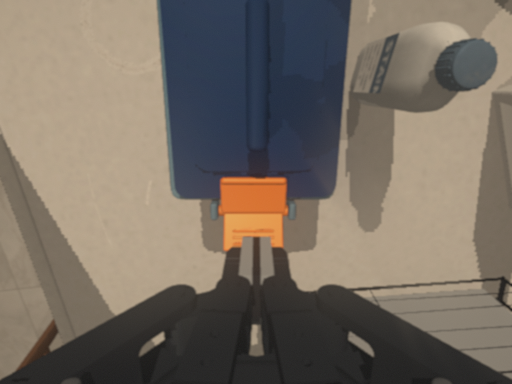

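Request:
jog_arm:
  targets:
    - {"offset": [0.001,0.0,0.04],"yaw": 0.0}
    - {"offset": [0.001,0.0,0.08],"yaw": 0.0}
    - {"offset": [0.001,0.0,0.12],"yaw": 0.0}
    - {"offset": [0.001,0.0,0.16],"yaw": 0.0}
    - {"offset": [0.001,0.0,0.2],"yaw": 0.0}
    - {"offset": [0,0.0,0.22],"yaw": 0.0}
    - {"offset": [0,0.035,0.22],"yaw": 0.0}
    - {"offset": [0,0.07,0.22],"yaw": 0.0}
    - {"offset": [0,0.0755,0.22],"yaw": 0.0}
    - {"offset": [0,0.0755,0.22],"yaw": 0.0}

```text
time_s: 17.8
eef_pos: [527.2, -87.6, 125.3]
ee_rot: [-0.702, 0.71, -0.034, 0.048]
force: [0.3, 0.5, 0.5]
grip_width: 0.002
```

```bash
python3 - <<'E'
from h import *
st()
for y,z in((110,129),(98,128),(84,118)): go(tw([0,y,z]),TUB[2])
c=cap("wrist");save(c,"w19")
E
```

```text
t 17.8 pos [527.2 -87.6 125.3] F [0.3 0.5 0.5] g 0.002
toolaxes x,y,z: [[0.993, -0.116, 0.021], [0.02, -0.012, -1.0], [0.116, 0.993, -0.01]]
off [ 0.0021 -0.0034 -0.0287] yaw 0.0028 j6 -0.26
off [ 0.002  -0.0023 -0.0407] yaw 0.0028 j6 -0.26
off [ 0.0018  0.0078 -0.0546] yaw 0.0028 j6 -0.26
```

View pics/w19.png

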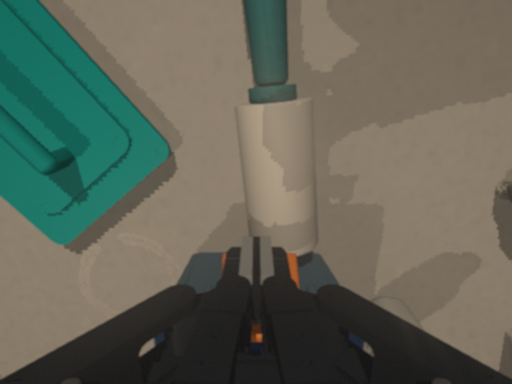

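Outside clip A now; I mirror the same push.

Request:
jog_arm:
  targets:
    - {"offset": [0.002,-0.003,-0.014],"yaw": 0}
    - {"offset": [0.002,-0.004,-0.022],"yaw": 0}
    - {"offset": [0.002,-0.004,-0.028],"yaw": 0}
    - {"offset": [0.002,-0.004,-0.033],"yaw": 0}
    - {"offset": [0.002,-0.004,-0.038],"yaw": 0}
    - {"offset": [0.002,-0.003,-0.042],"yaw": 0}

```text
time_s: 18.35
eef_pos: [525.4, -130.5, 131.2]
ee_rot: [-0.701, 0.71, -0.032, 0.05]
force: [0.3, 1.3, 0.3]
grip_width: 0.001
```

```bash
python3 - <<'E'
from h import *
st()
for y,z in((98,128),(84,118)): go(tw([0,y,z]),TUB[2])
c=cap("wrist");save(c,"w20",(130,150,380,320),3.2)
E
```

```text
t 18.35 pos [ 525.4 -130.5  131.2] F [0.3 1.3 0.3] g 0.001
toolaxes x,y,z: [[0.993, -0.116, 0.026], [0.024, -0.014, -1.0], [0.116, 0.993, -0.011]]
off [-0.0012  0.0032  0.0021] yaw 0.0023 j6 -0.34
off [-0.0015  0.0133 -0.0118] yaw 0.0023 j6 -0.34
```

View pics/w20.png

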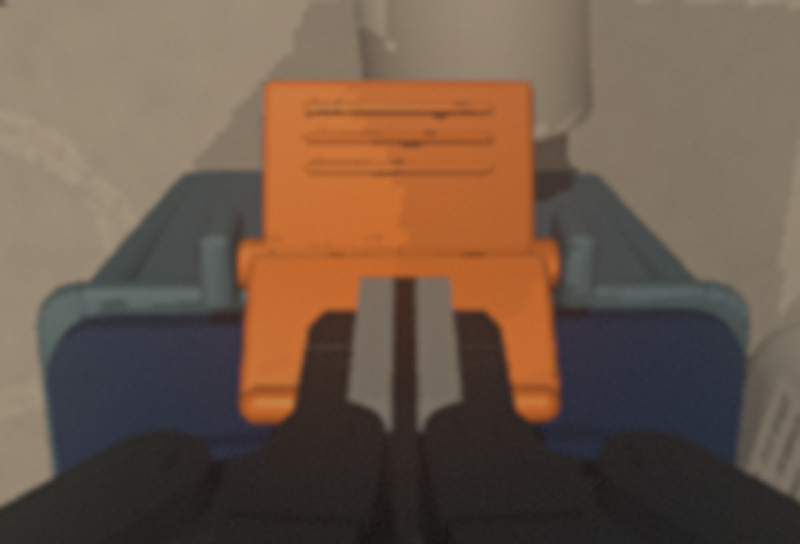

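Clip A's tongue is tipping inward over the lid: the tongue is at crop (400,330) and the tail at (400,165). Now I follow it down.

Request:
jog_arm:
  targets:
    - {"offset": [-0.001,0.002,-0.004],"yaw": 0}
    - {"offset": [-0.001,0.004,-0.008],"yaw": 0}
    - {"offset": [-0.001,0.006,-0.012],"yaw": 0}
    - {"offset": [-0.001,0.009,-0.012],"yaw": 0}
    - {"offset": [-0.001,0.011,-0.012],"yaw": 0}
    - {"offset": [-0.001,0.013,-0.012],"yaw": 0}

```text
time_s: 18.9
eef_pos: [523.2, -143.1, 117.8]
ee_rot: [-0.701, 0.71, -0.032, 0.05]
force: [-0.5, -1.1, 1.7]
grip_width: -0.001
```

```bash
python3 - <<'E'
from h import *
st()
for y,z in((84,117),): go(tw([0,y,z]),TUB[2])
c=cap("wrist");save(c,"w21",(130,150,380,320),3.2)
E
```

```text
t 18.9 pos [ 523.2 -143.1  117.8] F [-0.5 -1.1  1.7] g -0.001
toolaxes x,y,z: [[0.993, -0.116, 0.025], [0.024, -0.014, -1.0], [0.117, 0.993, -0.012]]
off [-0.0005  0.0008  0.0009] yaw 0.0021 j6 -0.36
```

View pics/w21.png

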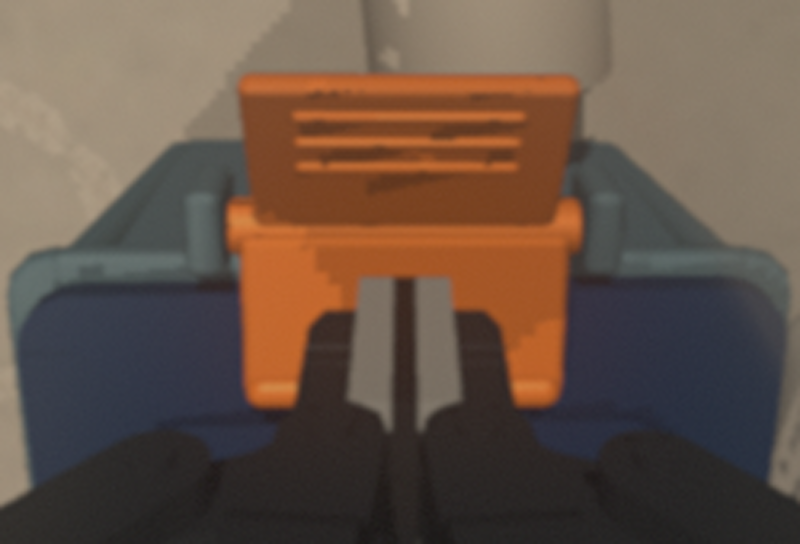

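Request:
jog_arm:
  targets:
    - {"offset": [0,0.001,0],"yaw": 0}
    - {"offset": [0,0.002,0],"yaw": 0}
    - {"offset": [0,0.003,0],"yaw": 0}

```text
time_s: 19.2
eef_pos: [523.4, -143.2, 116.5]
ee_rot: [-0.701, 0.711, -0.032, 0.05]
force: [-10.3, 3.2, 29.9]
grip_width: -0.002
```

Clip A reaches its stop at the same height as B, at 30 N. I lift off and check.

Request:
jog_arm:
  targets:
    - {"offset": [0,-0.02,0.0],"yaw": 0}
    - {"offset": [0,-0.06,0.0],"yaw": 0}
    - {"offset": [0,-0.1,0.0],"yaw": 0}
    - {"offset": [0,-0.14,-0.04],"yaw": 0}
    - {"offset": [0,-0.18,-0.08],"yaw": 0}
    - {"offset": [0,-0.18,-0.12],"yaw": 0}
    - {"offset": [0,-0.18,-0.12],"yaw": 0}
    - {"offset": [0,-0.18,-0.12],"yaw": 0}

```text
time_s: 19.87
eef_pos: [504.6, -263.4, 299.2]
ee_rot: [-0.7, 0.711, -0.033, 0.052]
force: [0.6, -0.5, -0.8]
grip_width: -0.001
```

```bash
python3 - <<'E'
from h import *
st()
c=cap("wrist");k=2
im=cv2.resize(np.ascontiguousarray(c["img"][:,:,::-1]),None,fx=k,fy=k,interpolation=cv2.INTER_CUBIC)
for P,col in(([[s*65,t*90,90] for s,t in((-1,-1),(1,-1),(1,1),(-1,1))],(0,255,0)),([[s*62,t*86,95] for s,t in((-1,-1),(1,-1),(1,1),(-1,1))],(0,255,255)),([[-25,70,100],[25,70,100]],(255,0,255)),([[-25,-70,100],[25,-70,100]],(255,0,255)),([[-20,124,111],[20,124,111]],(255,255,0))):
    p=proj(c,np.array([tw(q) for q in P])); cv2.polylines(im,[((p+.5)*k-.5).round().astype(int)],True,col,1)
cv2.imwrite("pics/w22.png",im[:600,150:900])
save(cap("top"),"t22",(260,140,380,230),6.5)
save(cap("scene"),"s22",(230,90,390,210),5)
E
```

```text
t 19.87 pos [ 504.6 -263.4  299.2] F [ 0.6 -0.5 -0.8] g -0.001
toolaxes x,y,z: [[0.992, -0.119, 0.028], [0.026, -0.018, -1.0], [0.12, 0.993, -0.014]]
```

View pics/w22.png

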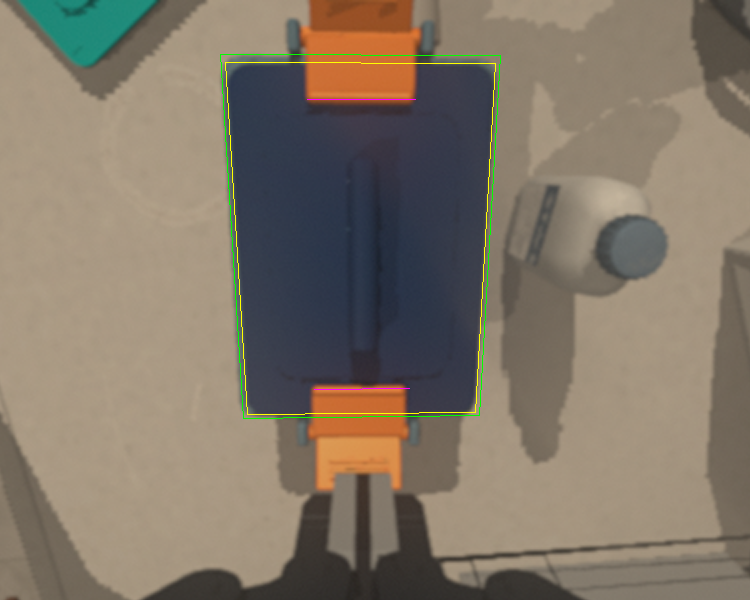

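View pics/s22.png

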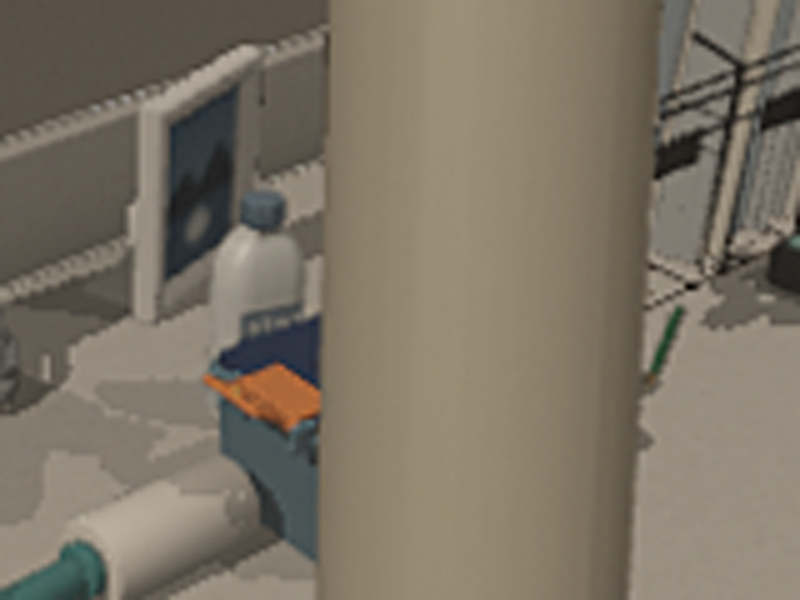

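```bash
python3 - <<'E'
from h import *
c=cap("wrist")
def cl(th,s,u,h):  # u inward, h up
    return tw([0,s*(97-(u*np.cos(th)-h*np.sin(th))),94+u*np.sin(th)+h*np.cos(th)])
for s in(1,-1):
  for th in(0,.1,.2,.3):
    a=np.deg2rad(150)
    print(s,th,"tongue",proj(c,cl(th,s,27,6))[0].round(1),"tail",proj(c,cl(th,s,31*np.cos(a),31*np.sin(a)))[0].round(1))
save(c,"w23",(215,0,310,60),8); save(c,"w23b",(215,180,310,250),8)
a=cv2.imread("pics/scene0.png");d=cap("scene")["img"][:,:,::-1]
cv2.imwrite("pics/cmp.png",np.hstack([cv2.resize(np.ascontiguousarray(x[140:200,265:315]),None,fx=7,fy=7,interpolation=cv2.INTER_CUBIC) for x in(a,d)]))
E
```

```text
1 0 tongue [256.5  55.3] tail [257.  -15.1]
1 0.1 tongue [256.6  54.2] tail [256.9 -16. ]
1 0.2 tongue [256.7  52.7] tail [256.8 -16.5]
1 0.3 tongue [256.8  50.9] tail [256.7 -16.6]
-1 0 tongue [256.2 199.1] tail [256.2 249.3]
-1 0.1 tongue [256.2 200.6] tail [256.2 249.2]
-1 0.2 tongue [256.3 202.4] tail [256.1 248.9]
-1 0.3 tongue [256.3 204.3] tail [256.  248.3]
```

View pics/cmp.png

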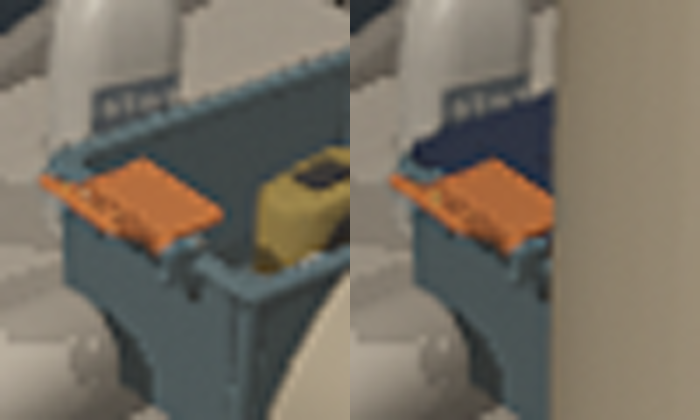

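View pics/w23b.png

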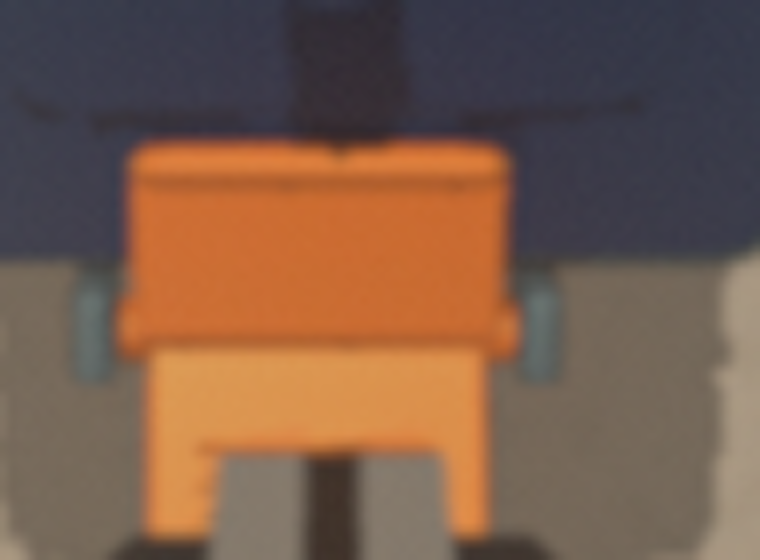

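View pics/w23.png

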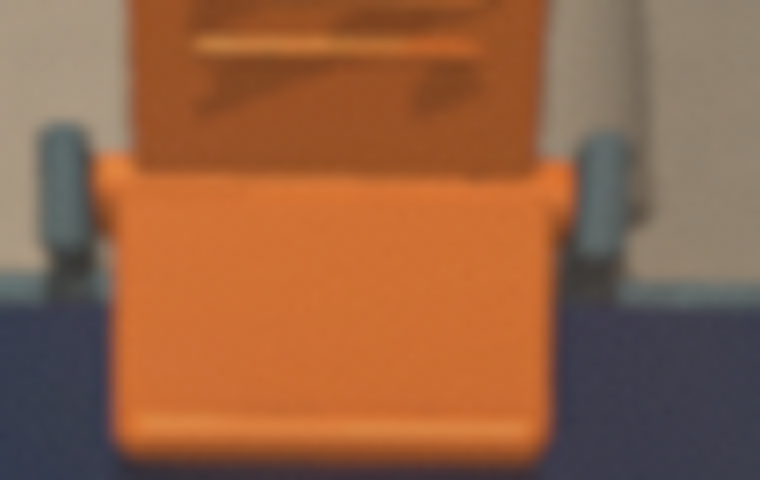

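```bash
python3 - <<'E'
from h import *
print(ctrl.finish_job())
E
```

```text
the job is handed in; nothing more can be done
None
```

I closed up the tub and handed the job in at about 20 s of the allowed 67 s. The hand-in reports no verdict, so everything below comes from my own checks.

**What I did:**
- I pressed both clip tails down to their stops.
- I pinched the large navy lid by its handle and lowered it into the mouth until it took contact at its seated height, 80 mm. Then I let it go.
- I folded each tongue inward from outside and pressed it down. Both stopped at the same height, with about 30 N on each.

**Last checks:**
- **Lid and clips:** In the wrist view, the rim, lid and tongue edges matched the seated, shut model to within 1–2 px. From the scene camera, clip A looks the same as in its shut view at the start. Clip B is hidden by the arm there, so it rests on the wrist view and the matching stop height.
- **Tub:** The lug positions suggested it moved only about 1 mm. I had no direct measure of its tilt, and it looks upright.
- **Lint roller and bottle:** They look unmoved by eye in the pictures; I did not measure them.
- **Tape roll:** I last looked at it during the lid lift, when it looked undisturbed, and nothing passed near it after that.
- **Arm:** It is clear of everything, with force readings near zero.

**Disagreements:**
- The tool drifted about 0.03 rad off vertical during the job. My fit could not tell how far the held lid was tilted, but it seated correctly once released.
- Clip A took a 23 N reading at its stop when I first pressed its tail down, against 6 N for clip B.

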